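Clear, level and dress the display stand

ROBOT

A 6-joint arm with a two-finger parallel gripper is mounted at the origin on the work surface. World frame = base frame: x ahead of the robot, y to its left, z up, the work surface at z = 0. Lengths are in mm, angles in rad, forces in N, time in s.
With the tool pointing down it reaches from about 400 to 925 mm from the base axis. Payload 12.5 kg.
Tool frame: the origin (TCP) lies on the centre line of the jaws, within the pads' length; the fingertips stand 19 mm ahead of it and the grasp point (between the pads) is the TCP; z points along the fingers, y is the line along which they close (so a half turn about z gives the same grasp; the last joint's range is limited). The gripper opens to 95 mm and grips with 3 to 60 N. Pads are 20 mm wide; open, the fingers measure 119 mm over their backs; the gripper's body (75 mm by 180 mm) begins 59 mm behind the grasp point.
Start: joints at [-1.374, 0.491, 1.559, -0, 1.092, -0.106], TCP at [186.394, -596.575, 233.661] pointing down, gripper open.
Joint ranges: [-3.1, 3.1], [-0.84, 2.19], [0.05, 2.79], [-1.13, 4.28], [0.06, 2.93], [-2.69, 2.69]. Speed limits (rad/s): [2.22, 2.22, 2.79, 3.14, 3.14, 3.14].

INTERFACE

Orientations are given as [roll, pitch, yaw] about the fixed x, y, z axes, in that order (R = Rz(yaw) Ry(pitch) Rx(roll)).
In Python, from cell import state, read_camera, job_done gives the robot as it stands.
- The arm moves only by the tool arm_command, never from a script. Its argument "deltas" is a list of rows, each an object of numbers: "dx", "dy", "dz": the shift along the world's x, y, z in m; "yaw": the turn about the world's z in degrees. In form: [{"dx": .., "dy": .., "dz": .., "yaw": ..}, ...]. A call has 1 to 20 rows; each row shifts and turns the commanded pose from where the row before left it; what a row does not reach is not made up. A row lasts 1/10 s, in which the tool goes at most 50 mm and 8.59 degrees, less where a joint would pass 70% of its speed; a pose out of reach is approached as far as the arm can. A call with a gripper value outside its range is refused whole. "gripper" is the finger opening in m, from 0 to 0.0951, set as the call begins (left out, the last holds). The fingers move at their own pace and stop on an object; the grip force is fixed at half the most. Time passes only in rows, so rows that do not move let the fingers close. It gives the time, the measured TCP pose, the force, the opening and the grip force at its end, in the units of the state.
- state(): the state, without advancing time (a new reading comes with each control period).
- read_camera(name): name is "scene" or "top" or "wrist"; returns a dict with "color" (420x560x3 uint8, red, green, blue), "range_z" (420x560 float32, mm along the optical axis (not along the pixel's ray), 0 where there is no reading), "fx", "fy", "cx", "cy" (pixels), "extrinsics" (4x4, takes a point from camera to world coordinates). Camera axes: x right, y up, looking along -z (the intrinsics and any distortion apply to the point x, -y, -z); pixel columns grow to the right and rows downward; lengths in mm; the calibration is good to about 2 mm. A picture is of the moment at which its call begins.
- job_done(): hands the job in; it is judged then, once.
The state is a dict: "t": time; "joints": joint angles; "qvel": joint speeds; "tau": joint torques, N m; "eef_pos": TCP position; "tcp_rot": TCP orientation; "ft_force": force on the tool from outside, world axes, zero at the start; "moment": the same for the moment, N m; "opening": opening from 0.0 (shut) to 1.0 (fully open); "grip_force": force on a finger pad.
Only numpy, scipy, OpenCV 4.12 (cv2) and the standard library are available. Lean on these libraries where they do the work, as an engineer would, in place of code of your own. Each camera call takes 0.05 s, during which the arm holds its last target. There are 200 camera calls.

TASK

Lift every key off the hooks of the display stand and put it in the birch bowl; then turn the red knob of each of the stand's two screw feet clockwise until the foot just touches the pad below it, without forcing it; then set the moose and the cocktail shaker upright on the stand's wooden deck. Leave the other things on the bench where they are.

Things in the scene. Friction and masses are not known exactly. Their poses are not given: they have to be found in the camera images.
- stand: Low wooden display stand fixed to the bench. Origin on the bench under it; x points away from the robot, y left, z up. Deck x -130..+100 by y -140..+140 mm, 18 mm thick, its top at z = 60 mm. An open steel frame at the far edge (x 85..97, y to +-133, top at z = 219) carries three hooks.
- hook_mid (a point): On top of the middle hook, at (x 45, y 0, z 215) mm of the stand; the other two hooks are 100 mm to either side (stand y). Each hook is a flat steel bar 8 mm wide and 8 mm high that runs from the frame towards the robot (stand -x) to x = 6 mm; its last 5 mm (x 6..11) is turned up to z = 223 mm.
- grip_left (a point): Point on the axis of the left (+y) foot's red knob, at the height to grip: z = 90 mm. The knob is a round fluted cylinder, 44 mm diameter, from z = 68 to 104 mm. The knob stays at this height as it turns; a 12 mm steel spindle sticks up through it (to about z = 145 mm at joint value 0, sinking as the foot goes down).
- grip_right (a point): The same for the right (-y) foot. The axes of the feet are at (x -50, y +-175) mm of the stand, in round ears of the deck, 30 mm radius, top at z = 60 mm; a 32 mm collar, 8 mm high, lies between ear and knob.
- knob_left (a joint): Turn of the left red knob in rad, growing clockwise seen from above. Each rad clockwise lowers the left foot by 2.5 mm. Range 0 to 6.4, starts 0.8 to 3.0, touches its pad at about 4.8. Friction 0.025 N m; it stays where it is left. Past touching, each 10 N on the pad adds 0.025 N m: 0.2 rad past gives about 20 N, 0.4 rad 90 N.
- knob_right (a joint): The same for the right knob.
- foot_left: Left foot: a black rubber disc 44 mm diameter, 10 mm thick, under the left ear, on the spindle. Origin at the centre of its underside (the sole), z up. It only moves up and down, driven by the knob; the sole is 20 mm above the bench at joint value 0.
- foot_right: The same for the right foot.
- pad_left: Loose black floor pad, a disc 72 mm diameter and 8 mm thick, lying on the bench under the left foot. Origin at the centre of its underside; its top is 8 mm above that.
- pad_right: The same under the right foot.
- bowl: Loose shallow birch bowl, 700 g, rim radius 110 mm, 45 mm high, wall and floor 6 mm thick, floor radius about 80 mm. Origin at the centre of its underside, z up.
- moose: Loose white ceramic moose, 300 g, standing on four legs, nose along its +x. Origin on the bench at its middle; z up. Body a block 96 mm long (x +-48), 36 mm wide (y +-18), from z = 46 to 86 mm; legs at x = +-36, 50 mm high; head at x 48..92 up to z = 108, antlers to z = 122 mm at x = 45..72. Grip across the body's 36 mm, at its middle, where it balances.
- shaker: Loose stainless cocktail shaker, 300 g, 170 mm tall, 72 mm at its widest (z = 100 mm); the snug cap (part of it) is 45 mm diameter from z = 122 to 162 mm. Origin at the centre of its underside, z up. Grip by the cap.
- key_red: Key on a flat red plastic fob, 80 g, hung on a hook at the start (may be absent). Origin at the key's tip, z up as it hangs, x along the hook. Fob 12 mm thick (x), 44 mm wide (y), z = 45..125 mm; round 9 mm brass key shaft below. Hole 20 mm wide, z = 81..115 mm, its top edge on the hook: lift it 9 to 25 mm to pass the turned-up tip. Grip across the 44 mm.
- key_red_mid (a point): Middle of key_red, 75 mm above the key's tip.
- key_blue: Key on a flat blue plastic fob, 80 g, hung on a hook at the start (may be absent). Origin at the key's tip, z up as it hangs, x along the hook. Fob 12 mm thick (x), 44 mm wide (y), z = 45..125 mm; round 9 mm brass key shaft below. Hole 20 mm wide, z = 81..115 mm, its top edge on the hook: lift it 9 to 25 mm to pass the turned-up tip. Grip across the 44 mm.
- key_blue_mid (a point): Middle of key_blue, 75 mm above the key's tip.
- key_yellow: Key on a flat yellow plastic fob, 80 g, hung on a hook at the start (may be absent). Origin at the key's tip, z up as it hangs, x along the hook. Fob 12 mm thick (x), 44 mm wide (y), z = 45..125 mm; round 9 mm brass key shaft below. Hole 20 mm wide, z = 81..115 mm, its top edge on the hook: lift it 9 to 25 mm to pass the turned-up tip. Grip across the 44 mm.
- key_yellow_mid (a point): Middle of key_yellow, 75 mm above the key's tip.
- controller: Bystander: grey game controller standing on its black plastic dock, 150 mm wide, 75 mm high. Origin at the middle of its underside.
- mug: Bystander: blue mug, 80 mm diameter, 95 mm high. Origin under its middle.
- jar: Bystander: amber glass jar, 70 mm diameter, 90 mm high. Origin under its middle.
- case: Bystander: blue spectacles case, 160 x 60 x 40 mm. Origin under its middle.
- remote: Bystander: black remote control, 160 x 44 x 18 mm. Origin under its middle.
There are look-alikes about, which are no part of the job. Of the things like the key_yellow, leave any that is white; of the rest the larger one is meant.

How it is judged (in metres and radians):
On the way, in this order (a step that is already met when the one before it is completed fails the run):
1. all the keys are off the hooks, in the bowl and let go (horizontal distance between each of key_red_mid, key_blue_mid, key_yellow_mid and bowl below 0.09 m and height (world z) of each of key_red_mid, key_blue_mid, key_yellow_mid below 0.075 m and contact force between the fingers and key_red below 0.1 N and contact force between the fingers and key_blue below 0.1 N and contact force between the fingers and key_yellow below 0.1 N), for 0.3 s.
2. both feet touch their pads (z of foot_left in the frame of pad_left below 0.0086 m and contact force between foot_left and pad_left below 40 N and z of foot_right in the frame of pad_right below 0.0086 m and contact force between foot_right and pad_right below 40 N), for 0.3 s.
3. moose and shaker stand on the deck (x of moose in the frame of stand between -0.125 and 0.09 m and y of moose in the frame of stand between -0.14 and 0.14 m and z of moose in the frame of stand between 0.056 and 0.066 m and angle between each of moose, shaker's own z axis and vertical below 0.1 rad and linear speed of each of moose, shaker below 0.03 m/s and x of shaker in the frame of stand between -0.125 and 0.09 m and y of shaker in the frame of stand between -0.14 and 0.14 m and z of shaker in the frame of stand between 0.056 and 0.066 m), for 0.3 s.
At the end, for the whole second after the job is handed in: Every key present is in the bowl (its middle within 90 mm of the bowl's axis, below 75 mm); each sole is less than 0.6 mm above its pad and presses with less than 40 N; moose and shaker rest on the deck, upright within 0.1 rad, their middles over it (5 mm inside its near edge) (all of step 1 and all of step 2 and all of step 3); the robot touches nothing.
It fails at once if a foot is forced onto its pad with more than 100 N (contact force between foot_left and pad_left above 100 N or contact force between foot_right and pad_right above 100 N).
It fails at once if a bystander is moved by more than 40 mm (distance of any of controller, mug, jar, case, remote from where it was at the start of the episode above 0.04 m).
Of key_red, key_blue, key_yellow only 2 to 3 are there at a start; the rules pass over those that are not, and their reading is None.
At some moment in a run one of bowl may be knocked a few centimetres aside while the robot is not near it.
It also fails if it takes over 210 s, if anything falls off the work surface, if the arm or the gripper's body presses on something with over 40 N, if the wrist force passes 120 N, or if a joint passes its speed limit or range.

## Working session

There is one attempt and no reset: what is moved stays moved. The work goes in short steps, Python scripts to look and compute and a tool call to move; the robot and the scene stay as the last step left them, time stands still between calls to the robot, and variables do not carry over. Pictures are saved under pics/ and viewed, at most 14 in all, crops included, and the job is handed in when it is done.

Besides the shell and the picture viewer there is one more tool, called after "Request:" by a JSON object that holds its "name" and its "arguments". arm_command: Moves the arm, as the interface text tells. Its arguments: {"type":"object","properties":{"deltas":{"type":"array"},"gripper":{"type":"number"}},"required":["deltas"]}

```bash
mkdir -p pics; ls
cat > h.py <<'E'
import numpy as np, cv2
from cell import state, read_camera, job_done
def cloud(c):
    z=c["range_z"].astype(float); v,u=np.mgrid[0:z.shape[0],0:z.shape[1]]
    P=np.stack([(u-c["cx"])/c["fx"]*z,-(v-c["cy"])/c["fy"]*z,-z],-1)
    E=np.array(c["extrinsics"]); W=P@E[:3,:3].T+E[:3,3]; W[z==0]=np.nan
    return W
def save(c,n): cv2.imwrite(f"pics/{n}.png",c["color"][...,::-1])
E
python3 - <<'E'
from h import *
for n in("scene","top"):
    c=read_camera(n); save(c,n+"0"); np.savez(n+"0.npz",**c); print(n,[k for k in c],np.round(np.array(c["extrinsics"]),2).tolist(),c["fx"])
s=state(); print(s["eef_pos"],s["tcp_rot"])
E
```

```text
pics
scene ['color', 'range_z', 'fx', 'fy', 'cx', 'cy', 'extrinsics'] [[-0.42, -0.48, 0.77, 1636.46], [0.91, -0.23, 0.35, 465.5], [0.01, 0.84, 0.54, 880.69], [0.0, 0.0, 0.0, 1.0]] 461.3374171181258
top ['color', 'range_z', 'fx', 'fy', 'cx', 'cy', 'extrinsics'] [[0.02, 1.0, -0.05, 503.12], [-1.0, 0.02, 0.01, -14.61], [0.01, 0.05, 1.0, 1356.44], [0.0, 0.0, 0.0, 1.0]] 388.22187879800316
[ 186.34430916 -596.37661538  233.12601517] [-3.14062868e+00 -1.15797732e-04  3.02769675e-01]
```

View pics/scene0.png

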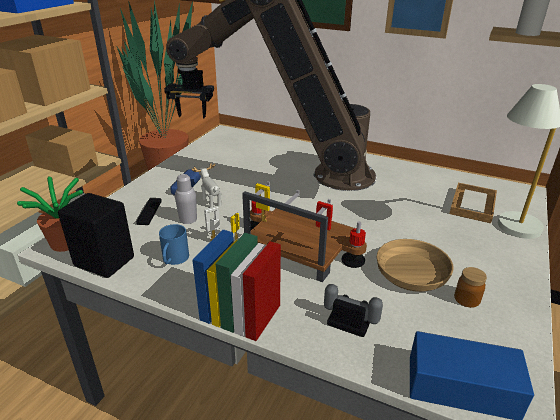

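View pics/top0.png

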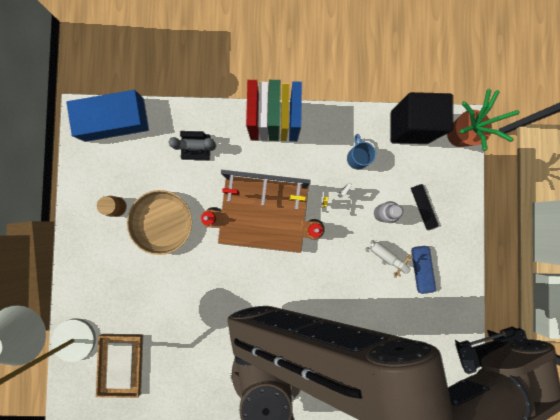

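The scene view shows the stand (285,235), with a red key (323,213) and a yellow key (262,197). The shaker is at (185,200), with white figures near (210,200). The top view shows the bowl (160,222), the stand (265,212), red knobs (208,218) and (316,230), the shaker (390,211), and white objects at (345,190) and (388,257). I'll zoom in to tell them apart.

Run:
```python
from h import *
a=cv2.imread("pics/scene0.png")[150:290,160:390]; b=cv2.imread("pics/top0.png")[160:300,190:445]
cv2.imwrite("pics/z0.png",np.vstack([cv2.resize(a,(490,298),interpolation=2),cv2.resize(b,(490,300)[:2],interpolation=2)]))
c=dict(np.load("top0.npz")); W=cloud(c); col=c["color"].astype(int)
hsv=cv2.cvtColor(c["color"],cv2.COLOR_RGB2HSV)
def comp(name,m,mn=6):
    n,l,s,ce=cv2.connectedComponentsWithStats(m.astype(np.uint8))
    for i in range(1,n):
        if s[i,4]>=mn:
            p=W[l==i]; print(name,ce[i].round(),s[i,4],np.nanmean(p,0).round(),"z",np.nanpercentile(p[:,2],[5,95]).round())
H,S,V=hsv[...,0],hsv[...,1],hsv[...,2]
roi=np.zeros(H.shape,bool); roi[160:300,90:445]=1
comp("red",roi&((H<6)|(H>174))&(S>180)&(V>80))
comp("yel",roi&(H>22)&(H<33)&(S>180)&(V>120))
comp("blue",roi&(H>100)&(H<125)&(S>150))
comp("high",roi&(W[...,2]>15),40)
# frame top, 
f=roi&(W[...,2]>205)&(W[...,2]<235); comp("frame",f,5)
p=W[f][:,:2]; print(cv2.fitLine(p.astype(np.float32),cv2.DIST_HUBER,0,.01,.01).ravel())
```

```text
red [230. 191.] 62 [600. 120. 221.] z [191. 228.]
red [208. 218.] 122 [522. 202. 104.] z [ 99. 109.]
red [315. 230.] 127 [ 491. -142.  103.] z [ 93. 108.]
yel [297. 197.] 65 [585. -76. 222.] z [205. 229.]
yel [325. 201.] 26 [ 586. -176.   83.] z [59. 97.]
high [359. 164.] 123 [ 715. -290.   64.] z [21. 98.]
high [263. 212.] 6802 [543.  26.  82.] z [ 56. 219.]
high [344. 190.] 90 [ 621. -235.  106.] z [ 56. 129.]
high [425. 207.] 491 [ 579. -532.   19.] z [15. 23.]
high [154. 222.] 1157 [504. 395.  32.] z [16. 48.]
high [111. 206.] 498 [554. 526.  74.] z [25. 93.]
high [325. 202.] 47 [ 584. -177.   80.] z [42. 97.]
high [388. 212.] 479 [ 553. -374.  125.] z [ 43. 173.]
high [410. 265.] 1457 [ 381. -468.   58.] z [ 27. 112.]
frame [264. 184.] 762 [624.  20. 219.] z [212. 226.]
[8.5759386e-02 9.9631590e-01 6.3991187e+02 1.5771887e+01]
```

View pics/z0.png

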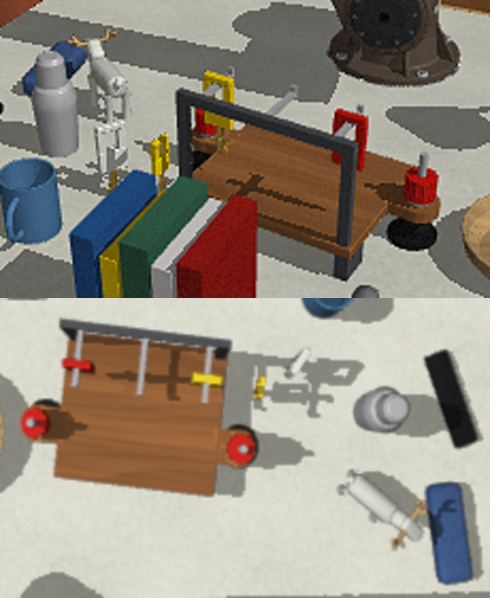

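Red hangs on the left hook, yellow on the right, and the middle hook is empty. The small yellow and white keys standing beside the stand are decoys. The moose is at (388,257), close to the case. I'll move above the yellow key.

```bash
cat >> h.py <<'E'
from scipy.optimize import least_squares
def circ(p,r=None):
    f=lambda q:np.hypot(p[:,0]-q[0],p[:,1]-q[1])-(r or q[2])
    m=np.median(p,0); q=least_squares(f,[m[0],m[1],r or 100],loss="soft_l1",f_scale=3).x; return q.round(1)
def bowl(c,around=(528,400)):
    W=cloud(c); d=np.hypot(W[...,0]-around[0],W[...,1]-around[1])
    m=(d<150)&(W[...,2]>38)&(W[...,2]<50)&(W[...,1]>260); return circ(W[m][:,:2]),m.sum()
E
python3 - <<'E'
from h import *
c=dict(np.load("top0.npz")); print(bowl(c))
W=cloud(c)
m=(abs(W[...,2]-60)<5); m[:160]=0;m[300:]=0;m[:,:215]=0;m[:,320:]=0
m=cv2.morphologyEx(m.astype(np.uint8),cv2.MORPH_OPEN,np.ones((9,9)))
p=W[m>0][:,:2]; print(p.min(0),p.max(0),cv2.minAreaRect(p.astype(np.float32)))
E
```

```text
(array([504.6, 375.6, 105.5]), np.int64(476))
[453.9216846  -58.23745202] [648.65611417 130.40291643] ((567.7672119140625, 46.77484130859375), (124.28133392333984, 251.22824096679688), 52.52079772949219)
```

Request:
{"name": "arm_command", "arguments": {"deltas": [{"dz":0.04},{"dz":0.04,"dx":0.02,"dy":0.02},{"dx":0.025,"dy":0.03,"yaw":-2},{"dx":0.025,"dy":0.03,"yaw":-2},{"dx":0.025,"dy":0.03,"yaw":-2},{"dx":0.025,"dy":0.03,"yaw":-2},{"dx":0.025,"dy":0.03,"yaw":-2},{"dx":0.025,"dy":0.03,"yaw":-2},{"dx":0.025,"dy":0.03,"yaw":-2},{"dx":0.025,"dy":0.03,"yaw":-2},{"dx":0.025,"dy":0.03,"yaw":-2},{"dx":0.025,"dy":0.03,"yaw":-2},{"dx":0.025,"dy":0.03,"yaw":-2},{"dx":0.025,"dy":0.03},{"dx":0.02,"dy":0.03},{"dx":0.02,"dy":0.03},{"dx":0.015,"dy":0.03},{"dy":0.03},{"dy":0.02},{}], "gripper": 0.095}}

```text
$.deltas[0]: bad value
```

Request:
{"name": "arm_command", "arguments": {"deltas": [{"dx":0,"dy":0,"dz":0.04,"yaw":0},{"dx":0.02,"dy":0.02,"dz":0.04,"yaw":0},{"dx":0.025,"dy":0.03,"dz":0,"yaw":-2},{"dx":0.025,"dy":0.03,"dz":0,"yaw":-2},{"dx":0.025,"dy":0.03,"dz":0,"yaw":-2},{"dx":0.025,"dy":0.03,"dz":0,"yaw":-2},{"dx":0.025,"dy":0.03,"dz":0,"yaw":-2},{"dx":0.025,"dy":0.03,"dz":0,"yaw":-2},{"dx":0.025,"dy":0.03,"dz":0,"yaw":-2},{"dx":0.025,"dy":0.03,"dz":0,"yaw":-2},{"dx":0.025,"dy":0.03,"dz":0,"yaw":-2},{"dx":0.025,"dy":0.03,"dz":0,"yaw":-2},{"dx":0.025,"dy":0.03,"dz":0,"yaw":-2},{"dx":0.025,"dy":0.03,"dz":0,"yaw":0},{"dx":0.02,"dy":0.03,"dz":0,"yaw":0},{"dx":0.02,"dy":0.03,"dz":0,"yaw":0},{"dx":0.015,"dy":0.03,"dz":0,"yaw":0},{"dx":0,"dy":0.03,"dz":0,"yaw":0},{"dx":0,"dy":0.02,"dz":0,"yaw":0},{"dx":0,"dy":0,"dz":0,"yaw":0}], "gripper": 0.095}}

```text
t: 2.1
eef_pos: [561.3, -74.5, 313.4]
tcp_rot: [-3.141, 0.001, -0.079]
ft_force: [0.0, -0.3, -0.1]
opening: 1.002
grip_force: 0.0
```

```bash
cat >> h.py <<'E'
def msk(c,name):
    h=cv2.cvtColor(c["color"],cv2.COLOR_RGB2HSV); H,S,V=h[...,0],h[...,1],h[...,2]
    return {"red":((H<6)|(H>174))&(S>170)&(V>70),"yel":(H>21)&(H<34)&(S>170)&(V>100)}[name]
def stats(p): return np.nanpercentile(p,[3,50,97],axis=0).round(1).tolist()
E
python3 - <<'E'
from h import *
c=read_camera("wrist"); save(c,"w1"); W=cloud(c)
m=msk(c,"yel"); print("yel",m.sum(),stats(W[m&(W[...,2]>130)]), "top",stats(W[m&(W[...,2]>218)]))
f=(abs(W[...,2]-219)<6)&~m; print("hook/frame",f.sum(),stats(W[f]))
E
```

```text
yel 0 [nan, nan, nan] top [nan, nan, nan]
hook/frame 9018 [[565.4, -100.6, 213.7], [635.7, 21.8, 218.4], [656.7, 135.2, 224.6]]
  return np.nanmean(a, axis, out=out, keepdims=keepdims)
```

View pics/w1.png

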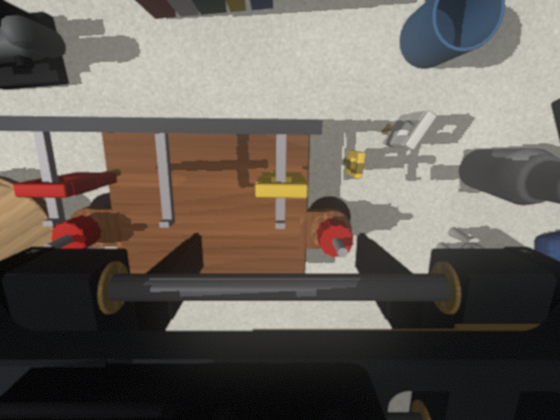

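The wrist view shows the yellow key on the right hook (280,190), the red key (45,188), and the knobs at (75,233) and (333,236). The bare middle hook ends at (166,222).

Run:
```python
from h import *
im=cv2.imread("pics/w1.png"); rgb=im[...,::-1].copy()
h=cv2.cvtColor(rgb,cv2.COLOR_RGB2HSV); print(h[180:198:5,265].tolist(),h[188,25].tolist())
c=read_camera("wrist"); W=cloud(c)
print("range at key",W[180:198:6,260:305:10].round().tolist())
for n,(r0,r1,c0,c1) in {"yel":(178,197,255,308),"red":(180,195,15,64)}.items():
    q=W[r0:r1,c0:c1]; print(n,stats(q[q[...,2]>218]))
for n,(r0,r1,c0,c1) in {"mid":(135,228,150,180),"right":(200,230,268,292),"rightup":(130,172,268,292)}.items():
    q=W[r0:r1,c0:c1]; print(n,stats(q[q[...,2]>208]))
q=W[112:134,0:322]; q=q[abs(q[...,2]-219)<5]; print("frame",stats(q),cv2.fitLine(q[:,:2].astype(np.float32),cv2.DIST_HUBER,0,.01,.01).ravel())
```

```text
[[22, 158, 95], [23, 162, 200], [23, 163, 217], [23, 164, 210]] [1, 179, 192]
range at key [[[592.0, -61.0, 205.0], [587.0, -69.0, 180.0], [592.0, -79.0, 215.0], [587.0, -88.0, 191.0], [589.0, -97.0, 203.0]], [[590.0, -62.0, 225.0], [589.0, -70.0, 225.0], [588.0, -78.0, 224.0], [588.0, -87.0, 225.0], [587.0, -95.0, 225.0]], [[585.0, -62.0, 225.0], [584.0, -70.0, 225.0], [583.0, -78.0, 225.0], [583.0, -86.0, 224.0], [582.0, -95.0, 225.0]]]
yel [[579.4, -98.0, 220.7], [585.5, -78.2, 224.5], [591.1, -58.5, 225.7]]
red [[597.2, 102.0, 220.2], [602.3, 120.3, 224.3], [607.3, 139.7, 225.7]]
mid [[562.0, 15.6, 208.9], [599.3, 21.3, 214.4], [635.3, 27.7, 222.5]]
right [[551.8, -78.6, 213.5], [562.0, -74.7, 215.0], [574.2, -70.8, 223.2]]
rightup [[600.5, -88.8, 213.4], [619.4, -79.7, 214.9], [632.9, -74.5, 219.3]]
frame [[631.6, -106.3, 217.2], [644.8, 15.9, 218.6], [658.2, 134.6, 219.9]] [8.8100821e-02 9.9611157e-01 6.4469946e+02 1.4486833e+01]
```

Request:
{"name": "arm_command", "arguments": {"deltas": [{"dx":0.024,"dy":-0.004,"dz":0,"yaw":-0.5},{"dx":0,"dy":0,"dz":-0.03,"yaw":0},{"dx":0,"dy":0,"dz":-0.03,"yaw":0},{"dx":0,"dy":0,"dz":-0.03,"yaw":0},{"dx":0,"dy":0,"dz":-0.02,"yaw":0},{"dx":0,"dy":0,"dz":0,"yaw":0}]}}

```text
t: 2.8
eef_pos: [584.3, -81.6, 201.0]
tcp_rot: [-3.141, 0.005, -0.091]
ft_force: [-0.4, 0.6, 0.6]
opening: 1.0
grip_force: 0.0
```

Request:
{"name": "arm_command", "arguments": {"deltas": [{"dx":0,"dy":0,"dz":0,"yaw":0},{"dx":0,"dy":0,"dz":0,"yaw":0},{"dx":0,"dy":0,"dz":0,"yaw":0},{"dx":0,"dy":0,"dz":0,"yaw":0},{"dx":0,"dy":0,"dz":0,"yaw":0},{"dx":0,"dy":0,"dz":0,"yaw":0}], "gripper": 0.03}}

```text
t: 3.4
eef_pos: [585.5, -80.5, 203.9]
tcp_rot: [3.141, -0.0, -0.09]
ft_force: [-0.3, 0.0, -0.1]
opening: 0.551
grip_force: 0.0
```

Still closing.

Request:
{"name": "arm_command", "arguments": {"deltas": [{"dx":0,"dy":0,"dz":0,"yaw":0},{"dx":0,"dy":0,"dz":0,"yaw":0},{"dx":0,"dy":0,"dz":0,"yaw":0}]}}

```text
t: 3.7
eef_pos: [585.4, -80.5, 203.8]
tcp_rot: [3.142, -0.0, -0.09]
ft_force: [0.2, 1.3, 1.0]
opening: 0.462
grip_force: 30.0
```

Request:
{"name": "arm_command", "arguments": {"deltas": [{"dx":0,"dy":0,"dz":0.008,"yaw":0},{"dx":0,"dy":0,"dz":0.009,"yaw":0},{"dx":0,"dy":0,"dz":0,"yaw":0},{"dx":0,"dy":0,"dz":0,"yaw":0}]}}

```text
t: 4.1
eef_pos: [585.5, -80.6, 221.1]
tcp_rot: [3.141, -0.001, -0.09]
ft_force: [-0.3, 0.0, -0.4]
opening: 0.46
grip_force: 30.0
```

Request:
{"name": "arm_command", "arguments": {"deltas": [{"dx":-0.012,"dy":0.001,"dz":0,"yaw":0},{"dx":-0.012,"dy":0.001,"dz":0,"yaw":0},{"dx":-0.012,"dy":0.001,"dz":0,"yaw":0},{"dx":-0.012,"dy":0.001,"dz":0,"yaw":0},{"dx":-0.012,"dy":0.001,"dz":0,"yaw":0},{"dx":-0.01,"dy":0.001,"dz":0.03,"yaw":0},{"dx":0,"dy":0.01,"dz":0.03,"yaw":0},{"dx":0,"dy":0.03,"dz":0.02,"yaw":0},{"dx":0,"dy":0.04,"dz":0,"yaw":0},{"dx":0,"dy":0.04,"dz":0,"yaw":0},{"dx":0,"dy":0.04,"dz":0,"yaw":0},{"dx":0,"dy":0.04,"dz":0,"yaw":0},{"dx":0,"dy":0.04,"dz":0,"yaw":0},{"dx":0,"dy":0.04,"dz":0,"yaw":0},{"dx":0,"dy":0.04,"dz":0,"yaw":0},{"dx":0,"dy":0.04,"dz":0,"yaw":0},{"dx":-0.01,"dy":0.04,"dz":0,"yaw":0},{"dx":-0.03,"dy":0.03,"dz":0,"yaw":0},{"dx":-0.03,"dy":0,"dz":0,"yaw":0},{"dx":0,"dy":0,"dz":0,"yaw":0}]}}

```text
t: 6.1
eef_pos: [442.0, 355.9, 300.8]
tcp_rot: [3.141, 0.001, -0.087]
ft_force: [1.0, -0.7, 0.2]
opening: 0.461
grip_force: 30.0
```

Run:
```python
from h import *
c=read_camera("top"); save(c,"t2"); print(bowl(c)); w=read_camera("wrist"); save(w,"w2"); print(bowl(w)); print(state()["eef_pos"])
a=cv2.imread("pics/t2.png"); b=cv2.imread("pics/w2.png")
cv2.imwrite("pics/z2.png",cv2.resize(np.hstack([a,b]),(800,300)))
```

```text
(array([504.5, 375.5, 105.8]), np.int64(368))
(array([503.8, 377.4, 105.2]), np.int64(3150))
[445.07413532 355.28987844 301.0560337 ]
```

View pics/z2.png

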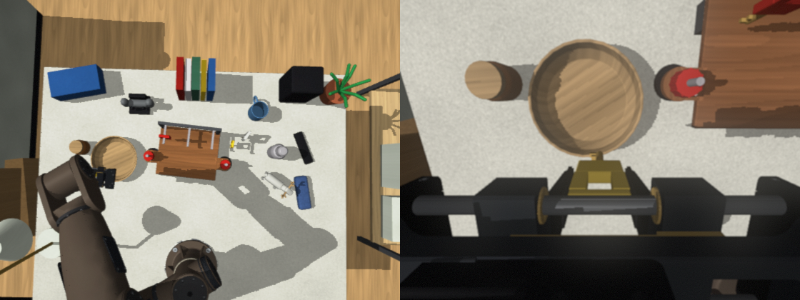

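The bowl is at (504,377) and the key is held in the jaws. I'll put the tip on the near part of the bowl floor and tilt it over towards +x.

Request:
{"name": "arm_command", "arguments": {"deltas": [{"dx":0.015,"dy":0,"dz":-0.03,"yaw":0},{"dx":0,"dy":0,"dz":-0.04,"yaw":0},{"dx":0,"dy":0,"dz":-0.04,"yaw":0},{"dx":0,"dy":0,"dz":-0.04,"yaw":0},{"dx":0,"dy":0,"dz":-0.02,"yaw":0},{"dx":0,"dy":0,"dz":-0.01,"yaw":0},{"dx":0,"dy":0,"dz":-0.007,"yaw":0},{"dx":0,"dy":0,"dz":-0.003,"yaw":0},{"dx":0,"dy":0,"dz":0,"yaw":0}]}}

```text
t: 7.1
eef_pos: [460.9, 355.5, 111.2]
tcp_rot: [-3.141, -0.001, -0.09]
ft_force: [-0.3, -0.2, -0.4]
opening: 0.463
grip_force: 30.0
```

Request:
{"name": "arm_command", "arguments": {"deltas": [{"dx":0.01,"dy":0,"dz":-0.002,"yaw":0},{"dx":0.01,"dy":0,"dz":-0.003,"yaw":0},{"dx":0.01,"dy":0,"dz":-0.003,"yaw":0},{"dx":0.01,"dy":0,"dz":-0.004,"yaw":0},{"dx":0,"dy":0,"dz":0,"yaw":0}]}}

```text
t: 7.6
eef_pos: [503.5, 354.8, 100.7]
tcp_rot: [-3.141, -0.004, -0.09]
ft_force: [2.9, -6.6, 16.1]
opening: 0.461
grip_force: 29.9
```

Request:
{"name": "arm_command", "arguments": {"deltas": [{"dx":0.01,"dy":0,"dz":0,"yaw":0},{"dx":0.01,"dy":0,"dz":0,"yaw":0},{"dx":0,"dy":0,"dz":0,"yaw":0},{"dx":0,"dy":0,"dz":0,"yaw":0},{"dx":0,"dy":0,"dz":0,"yaw":0},{"dx":0,"dy":0,"dz":0.03,"yaw":0},{"dx":0,"dy":0,"dz":0.04,"yaw":0},{"dx":0,"dy":0,"dz":0.04,"yaw":0},{"dx":-0.04,"dy":0,"dz":0.04,"yaw":0},{"dx":-0.04,"dy":0,"dz":0.04,"yaw":0},{"dx":0,"dy":0,"dz":0,"yaw":0}], "gripper": 0.085}}

```text
t: 8.7
eef_pos: [447.3, 356.3, 284.4]
tcp_rot: [-3.138, -0.005, -0.088]
ft_force: [0.2, -0.4, -0.4]
opening: 0.895
grip_force: 0.0
```

Run:
```python
from h import *
w=read_camera("wrist"); save(w,"w3"); print(bowl(w),state()["eef_pos"])
W=cloud(w); h=cv2.cvtColor(w["color"],cv2.COLOR_RGB2HSV)
m=(h[...,0]>20)&(h[...,0]<34)&(h[...,1]>145)&(h[...,2]>80)&(abs(W[...,0]-504)<120); print(m.sum(),stats(W[m]))
```

```text
(array([485.7, 396.7, 105.2]), np.int64(3348)) [448.45699766 355.99951501 282.03811084]
1485 [[484.3, 365.8, 15.1], [515.0, 389.1, 17.5], [558.5, 409.6, 19.1]]
```

View pics/w3.png

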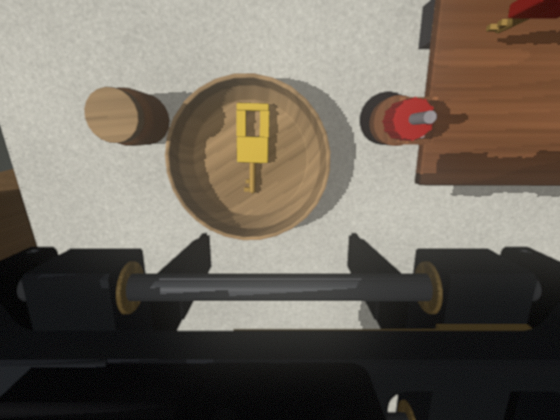

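The yellow key lies flat in the bowl at (253,145), and the bowl is now at (486,397). Next is the red key.

Request:
{"name": "arm_command", "arguments": {"deltas": [{"dx":0.01,"dy":-0.02,"dz":0.03,"yaw":0},{"dx":0.024,"dy":-0.036,"dz":0,"yaw":0},{"dx":0.024,"dy":-0.036,"dz":0,"yaw":0},{"dx":0.024,"dy":-0.036,"dz":0,"yaw":0},{"dx":0.024,"dy":-0.036,"dz":0,"yaw":0},{"dx":0.024,"dy":-0.036,"dz":0,"yaw":0},{"dx":0.024,"dy":-0.036,"dz":0,"yaw":0},{"dx":0,"dy":0,"dz":0,"yaw":0},{"dx":0,"dy":0,"dz":0,"yaw":0}], "gripper": 0.095}}

```text
t: 9.65
eef_pos: [604.1, 118.4, 307.7]
tcp_rot: [3.141, 0.002, -0.092]
ft_force: [-0.0, -0.6, 0.2]
opening: 0.997
grip_force: 0.0
```

Request:
{"name": "arm_command", "arguments": {"deltas": [{"dx":-0.001,"dy":0.002,"dz":-0.03,"yaw":0},{"dx":0,"dy":0,"dz":-0.03,"yaw":0},{"dx":0,"dy":0,"dz":-0.03,"yaw":0},{"dx":0,"dy":0,"dz":-0.014,"yaw":0},{"dx":0,"dy":0,"dz":0,"yaw":0}]}}

```text
t: 10.15
eef_pos: [601.3, 122.5, 202.9]
tcp_rot: [3.141, 0.004, -0.088]
ft_force: [-0.7, -0.1, -0.0]
opening: 0.996
grip_force: 0.0
```

Request:
{"name": "arm_command", "arguments": {"deltas": [{"dx":0,"dy":0,"dz":0,"yaw":0},{"dx":0,"dy":0,"dz":0,"yaw":0},{"dx":0,"dy":0,"dz":0,"yaw":0},{"dx":0,"dy":0,"dz":0,"yaw":0},{"dx":0,"dy":0,"dz":0,"yaw":0},{"dx":0,"dy":0,"dz":0,"yaw":0},{"dx":0,"dy":0,"dz":0,"yaw":0},{"dx":0,"dy":0,"dz":0,"yaw":0},{"dx":0,"dy":0,"dz":0,"yaw":0}], "gripper": 0.03}}

```text
t: 11.05
eef_pos: [602.7, 121.4, 205.4]
tcp_rot: [3.141, -0.0, -0.09]
ft_force: [0.1, -0.4, 1.3]
opening: 0.461
grip_force: 30.0
```

Request:
{"name": "arm_command", "arguments": {"deltas": [{"dx":0,"dy":0,"dz":0.008,"yaw":0},{"dx":0,"dy":0,"dz":0.009,"yaw":0},{"dx":0,"dy":0,"dz":0,"yaw":0},{"dx":0,"dy":0,"dz":0,"yaw":0}]}}

```text
t: 11.45
eef_pos: [602.7, 121.4, 222.8]
tcp_rot: [-3.142, -0.001, -0.09]
ft_force: [0.3, 0.1, -1.6]
opening: 0.462
grip_force: 30.0
```

Request:
{"name": "arm_command", "arguments": {"deltas": [{"dx":-0.012,"dy":0.001,"dz":0,"yaw":0},{"dx":-0.012,"dy":0.001,"dz":0,"yaw":0},{"dx":-0.012,"dy":0.001,"dz":0,"yaw":0},{"dx":-0.012,"dy":0.001,"dz":0,"yaw":0},{"dx":-0.012,"dy":0.001,"dz":0,"yaw":0},{"dx":-0.01,"dy":0.001,"dz":0.03,"yaw":0},{"dx":0,"dy":0.01,"dz":0.03,"yaw":0},{"dx":0,"dy":0.03,"dz":0.02,"yaw":0},{"dx":-0.01,"dy":0.04,"dz":0,"yaw":0},{"dx":-0.01,"dy":0.04,"dz":0,"yaw":0},{"dx":-0.01,"dy":0.04,"dz":0,"yaw":0},{"dx":-0.02,"dy":0.04,"dz":0,"yaw":0},{"dx":-0.02,"dy":0.04,"dz":0,"yaw":0},{"dx":-0.01,"dy":0.04,"dz":0,"yaw":0},{"dx":0,"dy":0.02,"dz":0,"yaw":0},{"dx":0,"dy":0,"dz":0,"yaw":0},{"dx":0,"dy":0,"dz":0,"yaw":0}]}}

```text
t: 13.15
eef_pos: [452.1, 427.1, 302.1]
tcp_rot: [3.141, 0.0, -0.089]
ft_force: [-0.6, -0.5, -0.8]
opening: 0.464
grip_force: 30.0
```

Run:
```python
from h import *
c=read_camera("top"); print(bowl(c)); w=read_camera("wrist"); print(bowl(w)); print(state()["eef_pos"])
```

```text
(array([486.3, 394.9, 105.8]), np.int64(403))
(array([485.5, 396.8, 105.1]), np.int64(2750))
[452.69222647 426.41273744 302.43743138]
```

Request:
{"name": "arm_command", "arguments": {"deltas": [{"dx":0,"dy":0,"dz":-0.04,"yaw":0},{"dx":0,"dy":0,"dz":-0.04,"yaw":0},{"dx":0,"dy":0,"dz":-0.04,"yaw":0},{"dx":0,"dy":0,"dz":-0.04,"yaw":0},{"dx":0,"dy":0,"dz":-0.02,"yaw":0},{"dx":0,"dy":0,"dz":-0.008,"yaw":0},{"dx":0,"dy":0,"dz":0,"yaw":0},{"dx":0,"dy":0,"dz":0,"yaw":0}]}}

```text
t: 14.05
eef_pos: [453.4, 427.4, 115.7]
tcp_rot: [-3.14, -0.001, -0.091]
ft_force: [0.1, -0.2, -0.4]
opening: 0.462
grip_force: 30.0
```

Request:
{"name": "arm_command", "arguments": {"deltas": [{"dx":0.01,"dy":0,"dz":-0.002,"yaw":0},{"dx":0.01,"dy":0,"dz":-0.002,"yaw":0},{"dx":0.01,"dy":0,"dz":-0.003,"yaw":0},{"dx":0.01,"dy":0,"dz":-0.004,"yaw":0},{"dx":0,"dy":0,"dz":0,"yaw":0}]}}

```text
t: 14.55
eef_pos: [495.8, 426.9, 105.6]
tcp_rot: [-3.141, -0.004, -0.09]
ft_force: [2.0, -6.7, 17.4]
opening: 0.459
grip_force: 30.0
```

Request:
{"name": "arm_command", "arguments": {"deltas": [{"dx":0.01,"dy":0,"dz":0,"yaw":0},{"dx":0.01,"dy":0,"dz":0,"yaw":0},{"dx":0,"dy":0,"dz":0,"yaw":0},{"dx":0,"dy":0,"dz":0,"yaw":0},{"dx":0,"dy":0,"dz":0,"yaw":0},{"dx":0,"dy":0,"dz":0.03,"yaw":0},{"dx":0,"dy":0,"dz":0.04,"yaw":0},{"dx":0,"dy":0,"dz":0.04,"yaw":0},{"dx":-0.04,"dy":0,"dz":0.04,"yaw":0},{"dx":-0.04,"dy":0,"dz":0.04,"yaw":0},{"dx":0,"dy":0,"dz":0,"yaw":0}], "gripper": 0.085}}

```text
t: 15.65
eef_pos: [439.4, 428.5, 289.5]
tcp_rot: [-3.137, -0.005, -0.088]
ft_force: [0.5, 0.5, -0.1]
opening: 0.895
grip_force: 0.0
```

Run:
```python
from h import *
w=read_camera("wrist"); save(w,"w4"); print(bowl(w),state()["eef_pos"])
W=cloud(w); h=cv2.cvtColor(w["color"],cv2.COLOR_RGB2HSV)
near=np.hypot(W[...,0]-486,W[...,1]-396)<130
for n,m in(("y",(h[...,0]>20)&(h[...,0]<34)&(h[...,1]>145)&(h[...,2]>80)),("r",msk(w,"red"))):
    m=m&near; print(n,m.sum(),stats(W[m]))
```

```text
(array([483.2, 395.8, 103.8]), np.int64(3758)) [440.61853763 428.10972798 286.97155382]
y 1224 [[483.5, 365.3, 13.0], [508.5, 382.8, 17.5], [557.7, 411.0, 19.2]]
r 1134 [[517.7, 401.5, 31.0], [538.5, 421.3, 40.0], [566.8, 441.5, 51.2]]
```

View pics/w4.png

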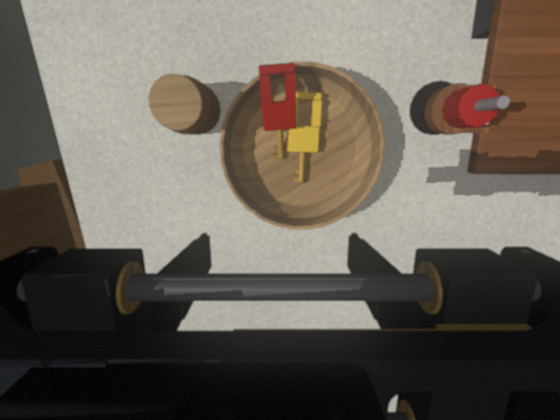

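Both keys are in the bowl; the red one leans on the rim, with its middle about 60 mm from the axis. Next are the knobs, so I'll read the spindle heights and the wrist joint's relation to yaw.

```bash
cat >> h.py <<'E'
def knob(c,ax):
    W=cloud(c); d=np.hypot(W[...,0]-ax[0],W[...,1]-ax[1])
    m=msk(c,"red")&(d<26)&(W[...,2]>99)&(W[...,2]<109); s=(d<12)&(W[...,2]>112)&(W[...,2]<150)
    z=np.sort(W[s][:,2]); 
    return dict(ring=np.nanmedian(W[m],0).round(1).tolist(),n=int(m.sum()),sp=z[-8:].round(1).tolist(),ns=len(z),top=W[s&(W[...,2]>(z[-1] if len(z) else 0)-4)].mean(0).round(1).tolist() if len(z) else None)
L=(519.9,204.); R=(489.1,-144.6)
E
python3 - <<'E'
from h import *
s=state(); print(s["joints"],s["tcp_rot"],s["moment"])
for n in("wrist","top","scene"):
    c=read_camera(n); print(n,knob(c,L)); print(n,knob(c,R))
E
```

```text
[6.63505947e-01 4.27274046e-01 1.51925335e+00 4.97465404e-05
 1.19062169e+00 2.32215557e+00] [-3.1385255  -0.00321559 -0.08787658] [ 0.05648956 -0.02860263 -0.02224875]
wrist {'ring': [519.4, 209.6, 103.6], 'n': 961, 'sp': [139.4, 139.6, 139.7, 139.8, 140.0, 140.1, 140.1, 140.7], 'ns': 350, 'top': [519.9, 205.5, 138.3]}
wrist {'ring': [nan, nan, nan], 'n': 0, 'sp': [], 'ns': 0, 'top': None}
top {'ring': [521.0, 199.3, 104.9], 'n': 113, 'sp': [138.6, 138.8, 138.9, 139.5, 141.4, 142.3, 142.5, 142.7], 'ns': 17, 'top': [520.4, 204.2, 140.9]}
top {'ring': [490.6, -143.1, 104.7], 'n': 115, 'sp': [140.9, 141.0, 141.1, 141.1, 141.3, 142.8, 142.9, 143.0], 'ns': 15, 'top': [489.9, -143.8, 141.1]}
scene {'ring': [526.9, 208.2, 103.8], 'n': 93, 'sp': [137.4, 138.1, 138.8, 138.9, 139.0, 139.1, 140.1, 141.7], 'ns': 37, 'top': [521.4, 203.6, 139.4]}
scene {'ring': [506.6, -142.0, 103.4], 'n': 30, 'sp': [131.2, 139.4, 142.1, 142.4, 143.2], 'ns': 5, 'top': [489.3, -146.5, 141.8]}
  return np.nanmean(a, axis, out=out, keepdims=keepdims)
```

Request:
{"name": "arm_command", "arguments": {"deltas": [{"dx":0.005,"dy":-0.014,"dz":0.013,"yaw":8.5},{"dx":0.005,"dy":-0.014,"dz":0,"yaw":8.5},{"dx":0.005,"dy":-0.014,"dz":0,"yaw":8.5},{"dx":0.005,"dy":-0.014,"dz":0,"yaw":8.5},{"dx":0.005,"dy":-0.014,"dz":0,"yaw":8.5},{"dx":0.005,"dy":-0.014,"dz":0,"yaw":8.5},{"dx":0.005,"dy":-0.014,"dz":0,"yaw":8.5},{"dx":0.005,"dy":-0.014,"dz":0,"yaw":8.5},{"dx":0.005,"dy":-0.014,"dz":0,"yaw":8.5},{"dx":0.005,"dy":-0.014,"dz":0,"yaw":8.5},{"dx":0.005,"dy":-0.014,"dz":0,"yaw":8.5},{"dx":0.005,"dy":-0.014,"dz":0,"yaw":8.5},{"dx":0.005,"dy":-0.014,"dz":0,"yaw":8.5},{"dx":0.005,"dy":-0.014,"dz":0,"yaw":8.5},{"dx":0.005,"dy":-0.014,"dz":0,"yaw":8.5},{"dx":0.005,"dy":-0.014,"dz":0,"yaw":8.5},{"dx":0,"dy":0,"dz":0,"yaw":8.5},{"dx":0,"dy":0,"dz":0,"yaw":8.5},{"dx":0,"dy":0,"dz":0,"yaw":8.5},{"dx":0,"dy":0,"dz":0,"yaw":8.5}], "gripper": 0.09}}

```text
t: 17.85
eef_pos: [522.4, 202.8, 295.4]
tcp_rot: [-3.14, -0.002, 2.882]
ft_force: [0.1, 0.1, 0.3]
opening: 0.945
grip_force: 0.0
```

Request:
{"name": "arm_command", "arguments": {"deltas": [{"dx":0,"dy":0,"dz":-0.03,"yaw":8.5},{"dx":0,"dy":0,"dz":-0.03,"yaw":8.5},{"dx":0,"dy":0,"dz":0,"yaw":0},{"dx":0,"dy":0,"dz":0,"yaw":0}]}}

```text
t: 18.25
eef_pos: [522.4, 203.1, 236.6]
tcp_rot: [-3.141, -0.002, -3.114]
ft_force: [0.8, 0.1, -0.2]
opening: 0.948
grip_force: 0.0
```

Run:
```python
from h import *
s=state(); print(s["eef_pos"],s["tcp_rot"],s["joints"][5]); M=[]
for i in range(6):
    c=read_camera("wrist"); M.append(np.r_[state()["moment"],state()["tau"][5]])
    if i<2: print(knob(c,L))
print(np.mean(M,0),np.std(M,0)); save(c,"w5")
```

```text
[522.38807665 203.14252411 236.57672838] [-3.14119445e+00 -2.03952284e-03 -3.11431013e+00] -1.3451208113551179
{'ring': [510.0, 199.3, 103.6], 'n': 455, 'sp': [139.1, 139.1, 139.1, 139.3, 139.3, 139.3, 139.6, 140.2], 'ns': 219, 'top': [519.6, 204.5, 138.1]}
{'ring': [509.8, 198.5, 103.6], 'n': 407, 'sp': [139.4, 139.6, 139.6, 139.6, 139.6, 139.6, 139.8, 139.9], 'ns': 222, 'top': [519.6, 204.5, 138.2]}
[ 0.08029604 -0.15435938  0.00518045  0.01852326] [0.02811649 0.02816696 0.03191514 0.04142405]
```

Request:
{"name": "arm_command", "arguments": {"deltas": [{"dx":-0.0025,"dy":0.001,"dz":-0.03,"yaw":4},{"dx":0,"dy":0,"dz":-0.04,"yaw":0},{"dx":0,"dy":0,"dz":-0.04,"yaw":0},{"dx":0,"dy":0,"dz":-0.03,"yaw":0},{"dx":0,"dy":0,"dz":-0.006,"yaw":0},{"dx":0,"dy":0,"dz":0,"yaw":0},{"dx":0,"dy":0,"dz":0,"yaw":0}]}}

```text
t: 19.25
eef_pos: [520.3, 204.7, 92.7]
tcp_rot: [3.141, 0.002, -3.04]
ft_force: [0.3, -0.5, 0.8]
opening: 0.948
grip_force: 0.0
```

Request:
{"name": "arm_command", "arguments": {"deltas": [{"dx":0,"dy":0,"dz":0,"yaw":0},{"dx":0,"dy":0,"dz":0,"yaw":0},{"dx":0,"dy":0,"dz":0,"yaw":0},{"dx":0,"dy":0,"dz":0,"yaw":0},{"dx":0,"dy":0,"dz":0,"yaw":0},{"dx":0,"dy":0,"dz":0,"yaw":0},{"dx":0,"dy":0,"dz":0,"yaw":0},{"dx":0,"dy":0,"dz":0,"yaw":0},{"dx":0,"dy":0,"dz":0,"yaw":0}], "gripper": 0.035}}

```text
t: 20.15
eef_pos: [519.5, 204.3, 91.1]
tcp_rot: [-3.141, -0.0, -3.039]
ft_force: [0.4, -2.9, 0.5]
opening: 0.46
grip_force: 30.0
```

Request:
{"name": "arm_command", "arguments": {"deltas": [{"dx":0,"dy":0,"dz":0,"yaw":-8},{"dx":0,"dy":0,"dz":0,"yaw":-8},{"dx":0,"dy":0,"dz":0,"yaw":-8},{"dx":0,"dy":0,"dz":0,"yaw":-8},{"dx":0,"dy":0,"dz":0,"yaw":-8},{"dx":0,"dy":0,"dz":0,"yaw":-8},{"dx":0,"dy":0,"dz":0,"yaw":-8},{"dx":0,"dy":0,"dz":0,"yaw":-8},{"dx":0,"dy":0,"dz":0,"yaw":-8},{"dx":0,"dy":0,"dz":0,"yaw":-8},{"dx":0,"dy":0,"dz":0,"yaw":-8},{"dx":0,"dy":0,"dz":0,"yaw":-8},{"dx":0,"dy":0,"dz":0,"yaw":-8},{"dx":0,"dy":0,"dz":0,"yaw":-8},{"dx":0,"dy":0,"dz":0,"yaw":0}]}}

```text
t: 21.65
eef_pos: [521.3, 205.7, 91.2]
tcp_rot: [3.138, -0.003, 1.284]
ft_force: [8.0, 8.3, -6.4]
opening: 0.459
grip_force: 30.0
```

```bash
cat >> h.py <<'E'
def mom(n=6):
    M=[]
    for i in range(n): read_camera("top"); s=state(); M.append(np.r_[s["moment"],s["tau"][5]])
    return np.mean(M,0).round(3),s["tcp_rot"][2]
E
python3 -c "
from h import *
print(mom())"
```

```text
(array([ 1.366, -1.436,  0.   ,  0.128]), np.float64(1.28846127292188))
```

Request:
{"name": "arm_command", "arguments": {"deltas": [{"dx":0,"dy":0,"dz":0,"yaw":0},{"dx":0,"dy":0,"dz":0,"yaw":0},{"dx":0,"dy":0,"dz":0,"yaw":0},{"dx":0,"dy":0,"dz":0,"yaw":0},{"dx":0,"dy":0,"dz":0,"yaw":0},{"dx":0,"dy":0,"dz":0.04,"yaw":8},{"dx":0,"dy":0,"dz":0.04,"yaw":8},{"dx":0,"dy":0,"dz":0.04,"yaw":8},{"dx":0,"dy":0,"dz":0.025,"yaw":8},{"dx":0,"dy":0,"dz":0,"yaw":8},{"dx":0,"dy":0,"dz":0,"yaw":8},{"dx":0,"dy":0,"dz":0,"yaw":8},{"dx":0,"dy":0,"dz":0,"yaw":8},{"dx":0,"dy":0,"dz":0,"yaw":8},{"dx":0,"dy":0,"dz":0,"yaw":8},{"dx":0,"dy":0,"dz":0,"yaw":8},{"dx":0,"dy":0,"dz":0,"yaw":8},{"dx":0,"dy":0,"dz":0,"yaw":8},{"dx":0,"dy":0,"dz":0,"yaw":8},{"dx":0,"dy":0,"dz":0,"yaw":0}], "gripper": 0.09}}

```text
t: 23.95
eef_pos: [519.4, 204.4, 236.1]
tcp_rot: [3.142, -0.0, -3.037]
ft_force: [0.6, 0.8, -0.1]
opening: 0.95
grip_force: 0.0
```

```bash
cat >> h.py <<'E'
def spin(ax,n=4):
    out=[]
    for i in range(n):
        c=read_camera("wrist"); W=cloud(c); d=np.hypot(W[...,0]-ax[0],W[...,1]-ax[1])
        s=(d<12)&(W[...,2]>112)&(W[...,2]<150); t=W[s]; hi=np.median(np.sort(t[:,2])[-12:]); t=t[t[:,2]>hi-2.5]
        m=msk(c,"red")&(d<24)&(d>9)&(abs(W[...,2]-104)<3)
        e=(d>25)&(d<40)&(abs(W[...,2]-60)<4)
        out.append([np.median(t[:,2]),len(t),np.median(W[m][:,2]),m.sum(),np.median(W[e][:,2]) if e.any() else 0,*t[:,:2].mean(0)])
    return np.mean(out,0).round(2),np.std(out,0).round(2)
E
python3 -c "
from h import *
print(spin((519.7,204.5)),state()['eef_pos'],state()['tcp_rot'],state()['moment'])"
```

```text
(array([133.33, 137.75, 103.61, 433.75,  59.63, 519.68, 204.31]), array([ 0.09,  0.83,  0.03, 19.  ,  0.02,  0.05,  0.04])) [519.44651354 204.39828339 236.08623815] [ 3.14147428e+00 -2.36080919e-05 -3.04273848e+00] [ 0.12641427 -0.12030506  0.02801058]
```

Request:
{"name": "arm_command", "arguments": {"deltas": [{"dx":0,"dy":0,"dz":-0.04,"yaw":0},{"dx":0,"dy":0,"dz":-0.04,"yaw":0},{"dx":0,"dy":0,"dz":-0.04,"yaw":0},{"dx":0,"dy":0,"dz":-0.025,"yaw":0},{"dx":0,"dy":0,"dz":0,"yaw":0},{"dx":0,"dy":0,"dz":0,"yaw":0}]}}

```text
t: 24.75
eef_pos: [519.7, 204.5, 91.6]
tcp_rot: [3.142, -0.0, -3.041]
ft_force: [-0.0, 0.7, -0.4]
opening: 0.943
grip_force: 0.0
```

Request:
{"name": "arm_command", "arguments": {"deltas": [{"dx":0,"dy":0,"dz":0,"yaw":0},{"dx":0,"dy":0,"dz":0,"yaw":0},{"dx":0,"dy":0,"dz":0,"yaw":0},{"dx":0,"dy":0,"dz":0,"yaw":0},{"dx":0,"dy":0,"dz":0,"yaw":0},{"dx":0,"dy":0,"dz":0,"yaw":0},{"dx":0,"dy":0,"dz":0,"yaw":0},{"dx":0,"dy":0,"dz":0,"yaw":0},{"dx":0,"dy":0,"dz":0,"yaw":0}], "gripper": 0.035}}

```text
t: 25.65
eef_pos: [519.5, 204.3, 91.2]
tcp_rot: [-3.141, -0.0, -3.039]
ft_force: [-0.9, -2.6, 2.3]
opening: 0.458
grip_force: 30.0
```

Request:
{"name": "arm_command", "arguments": {"deltas": [{"dx":0,"dy":0,"dz":0,"yaw":-4},{"dx":0,"dy":0,"dz":0,"yaw":-4},{"dx":0,"dy":0,"dz":0,"yaw":0}]}}

```text
t: 25.95
eef_pos: [519.5, 204.5, 91.2]
tcp_rot: [3.141, 0.0, 3.103]
ft_force: [0.2, -1.4, 3.1]
opening: 0.458
grip_force: 30.0
```

```bash
python3 -c "
from h import *
print(mom(8))"
```

```text
(array([-0.088, -0.059, -0.012,  0.078]), np.float64(3.104630991718881))
```

Request:
{"name": "arm_command", "arguments": {"deltas": [{"dx":0,"dy":0,"dz":0,"yaw":-4},{"dx":0,"dy":0,"dz":0,"yaw":-5},{"dx":0,"dy":0,"dz":0,"yaw":0}]}}

```text
t: 26.65
eef_pos: [519.5, 204.7, 91.1]
tcp_rot: [3.141, 0.0, 2.946]
ft_force: [-1.1, 1.4, 3.6]
opening: 0.459
grip_force: 30.0
```

```bash
python3 -c "
from h import *
print(mom(8))"
```

```text
(array([ 0.618, -0.061,  0.05 ,  0.134]), np.float64(2.9475784205364737))
```

Request:
{"name": "arm_command", "arguments": {"deltas": [{"dx":0,"dy":0,"dz":0,"yaw":0},{"dx":0,"dy":0,"dz":0,"yaw":0},{"dx":0,"dy":0,"dz":0,"yaw":0},{"dx":0,"dy":0,"dz":0,"yaw":0},{"dx":0,"dy":0,"dz":0,"yaw":0},{"dx":0,"dy":0,"dz":0.04,"yaw":5},{"dx":0,"dy":0,"dz":0.04,"yaw":6},{"dx":0,"dy":0,"dz":0.04,"yaw":6},{"dx":0,"dy":0,"dz":0.025,"yaw":0},{"dx":0,"dy":0,"dz":0,"yaw":0},{"dx":0,"dy":0,"dz":0,"yaw":0}], "gripper": 0.09}}

```text
t: 28.15
eef_pos: [519.3, 204.4, 236.0]
tcp_rot: [3.141, 0.0, -3.04]
ft_force: [-0.0, 0.4, 0.4]
opening: 0.948
grip_force: 0.0
```

```bash
python3 -c "
from h import *
print(spin((519.7,204.5)),state()['eef_pos'],state()['tcp_rot'],mom(4)); c=read_camera('scene'); save(c,'s6'); a=c['color'][200:290,200:400,::-1]; cv2.imwrite('pics/z6.png',cv2.resize(a,(800,360),interpolation=2))"
```

```text
(array([132.61, 139.75, 103.63, 472.75,  59.61, 519.62, 204.43]), array([4.000e-02, 2.170e+00, 2.000e-02, 2.299e+01, 2.000e-02, 7.000e-02,
       3.000e-02])) [519.13373741 204.29670801 234.84301367] [-3.14130112e+00 -2.15766514e-03 -3.03961996e+00] (array([ 0.097, -0.141,  0.01 ,  0.001]), np.float64(-3.039537250455537))
```

View pics/z6.png

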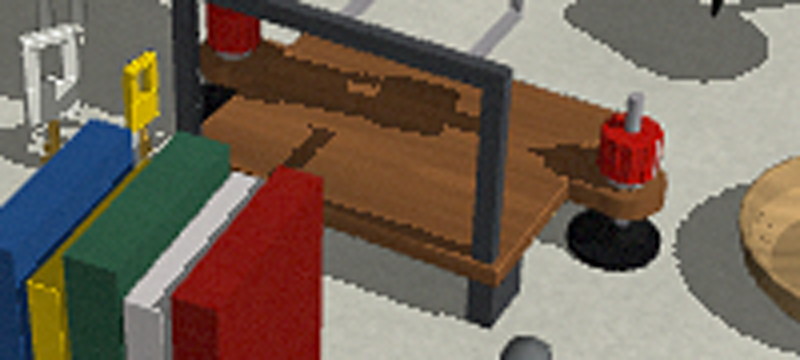

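The left foot appears to sit on its pad, near (613,240), with its spindle at the touching height. Next is the right knob.

Request:
{"name": "arm_command", "arguments": {"deltas": [{"dx":0,"dy":0,"dz":0.035,"yaw":0},{"dx":-0.003,"dy":-0.035,"dz":0,"yaw":-8},{"dx":-0.003,"dy":-0.035,"dz":0,"yaw":-8},{"dx":-0.003,"dy":-0.035,"dz":0,"yaw":-8},{"dx":-0.003,"dy":-0.035,"dz":0,"yaw":-8},{"dx":-0.003,"dy":-0.035,"dz":0,"yaw":-8},{"dx":-0.003,"dy":-0.035,"dz":0,"yaw":-8},{"dx":-0.003,"dy":-0.035,"dz":0,"yaw":-8},{"dx":-0.003,"dy":-0.035,"dz":0,"yaw":-8},{"dx":-0.003,"dy":-0.035,"dz":0,"yaw":-8},{"dx":-0.003,"dy":-0.034,"dz":0,"yaw":-8},{"dx":0,"dy":0,"dz":-0.035,"yaw":0},{"dx":0,"dy":0,"dz":0,"yaw":0},{"dx":0,"dy":0,"dz":0,"yaw":0}]}}

```text
t: 30.0
eef_pos: [489.4, -144.4, 236.3]
tcp_rot: [-3.141, -0.001, 1.848]
ft_force: [-0.3, 0.6, 0.6]
opening: 0.949
grip_force: 0.0
```

```bash
python3 -c "
from h import *
print(spin((489.4,-144.4)),state()['eef_pos'],state()['tcp_rot'],mom(4))"
```

```text
(array([ 140.32,  141.25,  103.58,  824.  ,   59.61,  488.2 , -143.61]), array([0.09, 2.95, 0.02, 6.63, 0.02, 0.05, 0.05])) [ 489.95511369 -144.15303726  237.21409328] [3.14017024e+00 1.07067585e-03 1.84863011e+00] (array([-0.023, -0.14 , -0.002, -0.002]), np.float64(1.848003260165993))
```

Request:
{"name": "arm_command", "arguments": {"deltas": [{"dx":-0.0015,"dy":0.0005,"dz":-0.04,"yaw":0},{"dx":0,"dy":0,"dz":-0.04,"yaw":0},{"dx":0,"dy":0,"dz":-0.04,"yaw":0},{"dx":0,"dy":0,"dz":-0.025,"yaw":0},{"dx":0,"dy":0,"dz":0,"yaw":0},{"dx":0,"dy":0,"dz":0,"yaw":0}]}}

```text
t: 31.0
eef_pos: [488.3, -144.1, 91.6]
tcp_rot: [-3.142, -0.0, 1.848]
ft_force: [0.2, -0.0, 0.4]
opening: 0.943
grip_force: 0.0
```

Request:
{"name": "arm_command", "arguments": {"deltas": [{"dx":0,"dy":0,"dz":0,"yaw":0},{"dx":0,"dy":0,"dz":0,"yaw":0},{"dx":0,"dy":0,"dz":0,"yaw":0},{"dx":0,"dy":0,"dz":0,"yaw":0},{"dx":0,"dy":0,"dz":0,"yaw":0},{"dx":0,"dy":0,"dz":0,"yaw":0},{"dx":0,"dy":0,"dz":0,"yaw":0},{"dx":0,"dy":0,"dz":0,"yaw":0},{"dx":0,"dy":0,"dz":0,"yaw":0}], "gripper": 0.035}}

```text
t: 31.9
eef_pos: [489.5, -144.1, 91.4]
tcp_rot: [3.139, 0.001, 1.847]
ft_force: [7.5, 3.8, -2.1]
opening: 0.456
grip_force: 30.0
```

Request:
{"name": "arm_command", "arguments": {"deltas": [{"dx":0,"dy":0,"dz":0,"yaw":-8},{"dx":0,"dy":0,"dz":0,"yaw":-8},{"dx":0,"dy":0,"dz":0,"yaw":-8},{"dx":0,"dy":0,"dz":0,"yaw":-8},{"dx":0,"dy":0,"dz":0,"yaw":-8},{"dx":0,"dy":0,"dz":0,"yaw":-8},{"dx":0,"dy":0,"dz":0,"yaw":-8},{"dx":0,"dy":0,"dz":0,"yaw":-8},{"dx":0,"dy":0,"dz":0,"yaw":-8},{"dx":0,"dy":0,"dz":0,"yaw":-8},{"dx":0,"dy":0,"dz":0,"yaw":-8},{"dx":0,"dy":0,"dz":0,"yaw":-8},{"dx":0,"dy":0,"dz":0,"yaw":-8},{"dx":0,"dy":0,"dz":0,"yaw":-8},{"dx":0,"dy":0,"dz":0,"yaw":0}]}}

```text
t: 33.4
eef_pos: [489.8, -144.3, 91.4]
tcp_rot: [3.141, -0.004, -0.113]
ft_force: [9.2, 3.4, -3.1]
opening: 0.457
grip_force: 30.0
```

Request:
{"name": "arm_command", "arguments": {"deltas": [{"dx":0,"dy":0,"dz":0,"yaw":0},{"dx":0,"dy":0,"dz":0,"yaw":0},{"dx":0,"dy":0,"dz":0,"yaw":0},{"dx":0,"dy":0,"dz":0,"yaw":0},{"dx":0,"dy":0,"dz":0,"yaw":0},{"dx":0,"dy":0,"dz":0.04,"yaw":8},{"dx":0,"dy":0,"dz":0.04,"yaw":8},{"dx":0,"dy":0,"dz":0.04,"yaw":8},{"dx":0,"dy":0,"dz":0.025,"yaw":8},{"dx":0,"dy":0,"dz":0,"yaw":8},{"dx":0,"dy":0,"dz":0,"yaw":8},{"dx":0,"dy":0,"dz":0,"yaw":8},{"dx":0,"dy":0,"dz":0,"yaw":8},{"dx":0,"dy":0,"dz":0,"yaw":8},{"dx":0,"dy":0,"dz":0,"yaw":8},{"dx":0,"dy":0,"dz":0,"yaw":8},{"dx":0,"dy":0,"dz":0,"yaw":8},{"dx":0,"dy":0,"dz":0,"yaw":0},{"dx":0,"dy":0,"dz":0,"yaw":0}], "gripper": 0.09}}

```text
t: 35.3
eef_pos: [487.9, -144.1, 236.1]
tcp_rot: [3.142, -0.0, 1.564]
ft_force: [-0.1, 0.0, 0.2]
opening: 0.948
grip_force: 0.0
```

```bash
python3 -c "
from h import *
print(spin((489.,-144.)),state()['eef_pos'],state()['tcp_rot'])"
```

```text
(array([ 135.38,  139.  ,  103.58,  836.75,   59.65,  488.3 , -143.43]), array([0.06, 1.22, 0.01, 8.84, 0.02, 0.1 , 0.06])) [ 487.95530488 -144.0831368   236.08133283] [ 3.14152877e+00 -9.81093948e-06  1.56621111e+00]
```

Request:
{"name": "arm_command", "arguments": {"deltas": [{"dx":0.0015,"dy":0,"dz":-0.04,"yaw":0},{"dx":0,"dy":0,"dz":-0.04,"yaw":0},{"dx":0,"dy":0,"dz":-0.04,"yaw":0},{"dx":0,"dy":0,"dz":-0.025,"yaw":0},{"dx":0,"dy":0,"dz":0,"yaw":0},{"dx":0,"dy":0,"dz":0,"yaw":0}]}}

```text
t: 36.1
eef_pos: [489.7, -144.2, 91.5]
tcp_rot: [-3.141, -0.0, 1.567]
ft_force: [-0.3, 0.3, 0.3]
opening: 0.943
grip_force: 0.0
```

Request:
{"name": "arm_command", "arguments": {"deltas": [{"dx":0,"dy":0,"dz":0,"yaw":0},{"dx":0,"dy":0,"dz":0,"yaw":0},{"dx":0,"dy":0,"dz":0,"yaw":0},{"dx":0,"dy":0,"dz":0,"yaw":0},{"dx":0,"dy":0,"dz":0,"yaw":0},{"dx":0,"dy":0,"dz":0,"yaw":0},{"dx":0,"dy":0,"dz":0,"yaw":0},{"dx":0,"dy":0,"dz":0,"yaw":0},{"dx":0,"dy":0,"dz":0,"yaw":0}], "gripper": 0.035}}

```text
t: 37.0
eef_pos: [489.7, -144.1, 91.2]
tcp_rot: [3.141, 0.0, 1.568]
ft_force: [1.3, 0.4, 1.0]
opening: 0.459
grip_force: 30.0
```

Request:
{"name": "arm_command", "arguments": {"deltas": [{"dx":0,"dy":0,"dz":0,"yaw":-8},{"dx":0,"dy":0,"dz":0,"yaw":-8},{"dx":0,"dy":0,"dz":0,"yaw":-8},{"dx":0,"dy":0,"dz":0,"yaw":-8},{"dx":0,"dy":0,"dz":0,"yaw":-8},{"dx":0,"dy":0,"dz":0,"yaw":-8},{"dx":0,"dy":0,"dz":0,"yaw":-6},{"dx":0,"dy":0,"dz":0,"yaw":0}]}}

```text
t: 37.8
eef_pos: [489.8, -144.2, 91.2]
tcp_rot: [3.141, -0.001, 0.624]
ft_force: [3.1, -0.4, -0.1]
opening: 0.457
grip_force: 30.0
```

```bash
python3 -c "
from h import *
print(mom(8))"
```

```text
(array([ 0.103, -0.7  ,  0.02 ,  0.12 ]), np.float64(0.6265740865221681))
```

Request:
{"name": "arm_command", "arguments": {"deltas": [{"dx":0,"dy":0,"dz":0,"yaw":-5},{"dx":0,"dy":0,"dz":0,"yaw":-5},{"dx":0,"dy":0,"dz":0,"yaw":0}]}}

```text
t: 38.5
eef_pos: [489.8, -144.2, 91.2]
tcp_rot: [3.141, -0.001, 0.45]
ft_force: [6.2, -1.3, 0.7]
opening: 0.456
grip_force: 30.0
```

```bash
python3 -c "
from h import *
print(mom(8))"
```

```text
(array([ 0.053, -0.912,  0.008,  0.087]), np.float64(0.4542049599713158))
```

Request:
{"name": "arm_command", "arguments": {"deltas": [{"dx":0,"dy":0,"dz":0,"yaw":-5},{"dx":0,"dy":0,"dz":0,"yaw":0}]}}

```text
t: 39.1
eef_pos: [489.8, -144.2, 91.2]
tcp_rot: [3.141, -0.001, 0.364]
ft_force: [5.5, 0.1, 1.6]
opening: 0.46
grip_force: 30.0
```

```bash
python3 -c "
from h import *
print(mom(10))"
```

```text
(array([ 0.088, -0.92 ,  0.099,  0.141]), np.float64(0.3672219049657677))
```

Request:
{"name": "arm_command", "arguments": {"deltas": [{"dx":0,"dy":0,"dz":0,"yaw":0},{"dx":0,"dy":0,"dz":0,"yaw":0},{"dx":0,"dy":0,"dz":0,"yaw":0},{"dx":0,"dy":0,"dz":0,"yaw":0},{"dx":0,"dy":0,"dz":0,"yaw":0},{"dx":0,"dy":0,"dz":0.04,"yaw":7},{"dx":0,"dy":0,"dz":0.04,"yaw":7},{"dx":0,"dy":0,"dz":0.04,"yaw":7},{"dx":0,"dy":0,"dz":0.025,"yaw":8},{"dx":0,"dy":0,"dz":0,"yaw":8},{"dx":0,"dy":0,"dz":0,"yaw":8},{"dx":0,"dy":0,"dz":0,"yaw":8},{"dx":0,"dy":0,"dz":0,"yaw":8},{"dx":0,"dy":0,"dz":0,"yaw":8},{"dx":0,"dy":0,"dz":0,"yaw":0},{"dx":0,"dy":0,"dz":0,"yaw":0}], "gripper": 0.09}}

```text
t: 41.2
eef_pos: [489.4, -144.0, 236.0]
tcp_rot: [-3.141, -0.0, 1.564]
ft_force: [0.1, 0.3, -0.3]
opening: 0.948
grip_force: 0.0
```

```bash
python3 -c "
from h import *
print(spin((489.,-144.)),state()['eef_pos'],state()['tcp_rot'])
c=read_camera('wrist'); save(c,'w7')"
```

```text
(array([ 132.59,  137.75,  103.58,  867.25,   59.63,  488.37, -143.32]), array([0.09, 2.38, 0.01, 7.29, 0.02, 0.06, 0.01])) [ 489.45347974 -144.04507859  236.06710438] [ 3.14152299e+00 -5.28545287e-05  1.56623185e+00]
```

Both feet are at touching height. Now I'll locate the moose and shaker.

Run:
```python
from h import *
c=read_camera("top"); W=cloud(c)
h=cv2.cvtColor(c["color"],cv2.COLOR_RGB2HSV)
roi=(W[...,0]>300)&(W[...,0]<520)&(W[...,1]<-300)&(W[...,1]>-560)
m=roi&(h[...,1]<60)&(abs(W[...,2]-86)<6)
n,l,s,ce=cv2.connectedComponentsWithStats(m.astype(np.uint8)); i=1+np.argmax(s[1:,4])
p=W[l==i][:,:2].astype(np.float32); print("body",len(p),cv2.minAreaRect(p),p.mean(0))
a=roi&(W[...,2]>100); print("antler/head",stats(W[a]),W[a].mean(0))
b=roi&(h[...,0]>100)&(h[...,0]<125)&(h[...,1]>100)&(abs(W[...,2]-40)<6); print("case",cv2.minAreaRect(W[b][:,:2].astype(np.float32)))
d=np.hypot(W[...,0]-553,W[...,1]+374)<80
for z0,z1 in((155,180),(112,130)):
    q=W[d&(W[...,2]>z0)&(W[...,2]<z1)]; print("shaker",len(q),stats(q),circ(q[:,:2]) if len(q)>10 else "")
```

```text
body 243 ((422.53082275390625, -369.40142822265625), (94.2930908203125, 33.27074432373047), 53.803165435791016) [ 420.63824 -371.12283]
antler/head [[351.8, -448.9, 100.8], [381.1, -428.4, 109.7], [417.9, -396.7, 124.4]] [ 381.80819268 -426.65384534  110.54685993]
case ((369.3136291503906, -521.548583984375), (142.37612915039062, 52.714805603027344), 8.76085090637207)
shaker 162 [[536.3, -403.0, 158.1], [554.6, -384.0, 168.5], [573.3, -366.3, 173.6]] [ 554.1 -383.9   15.2]
shaker 120 [[524.8, -400.3, 112.6], [552.7, -369.9, 119.2], [582.4, -355.9, 128.1]] [ 554.6 -387.4   27.5]
```

Request:
{"name": "arm_command", "arguments": {"deltas": [{"dx":-0.01,"dy":-0.032,"dz":0.02,"yaw":-5},{"dx":-0.01,"dy":-0.032,"dz":0.02,"yaw":-5},{"dx":-0.01,"dy":-0.032,"dz":0,"yaw":-5},{"dx":-0.01,"dy":-0.032,"dz":0,"yaw":-5},{"dx":-0.01,"dy":-0.032,"dz":0,"yaw":-5},{"dx":-0.01,"dy":-0.032,"dz":0,"yaw":-5},{"dx":-0.007,"dy":-0.034,"dz":0,"yaw":-6},{"dx":0,"dy":0,"dz":0,"yaw":0},{"dx":0,"dy":0,"dz":0,"yaw":0}], "gripper": 0.08}}

```text
t: 42.4
eef_pos: [422.1, -370.3, 275.7]
tcp_rot: [-3.141, -0.0, 0.939]
ft_force: [0.5, 0.1, -0.8]
opening: 0.841
grip_force: 0.0
```

Run:
```python
from h import *
c=read_camera("wrist"); save(c,"w8"); W=cloud(c)
h=cv2.cvtColor(c["color"],cv2.COLOR_RGB2HSV)
roi=(W[...,0]>330)&(W[...,0]<520)&(W[...,1]<-300)&(W[...,1]>-450)
m=roi&(h[...,1]<60)&(abs(W[...,2]-86)<3.5)
n,l,s,ce=cv2.connectedComponentsWithStats(m.astype(np.uint8)); i=1+np.argmax(s[1:,4])
p=W[l==i][:,:2].astype(np.float32); print("body",len(p),cv2.minAreaRect(p),p.mean(0),stats(W[l==i])[1])
s=state(); print(s["eef_pos"],s["tcp_rot"], (np.array(c["extrinsics"])[:3,3]-s["eef_pos"]).round())
```

```text
body 1496 ((420.82989501953125, -369.5894775390625), (95.08018493652344, 29.38291358947754), 54.23165512084961) [ 419.4743 -371.0226] [419.9, -371.1, 84.8]
[ 422.41174006 -369.58114531  275.87590619] [-3.14105155e+00 -2.71804654e-04  9.40442278e-01] [ 40.  56. 151.]
```

View pics/w8.png

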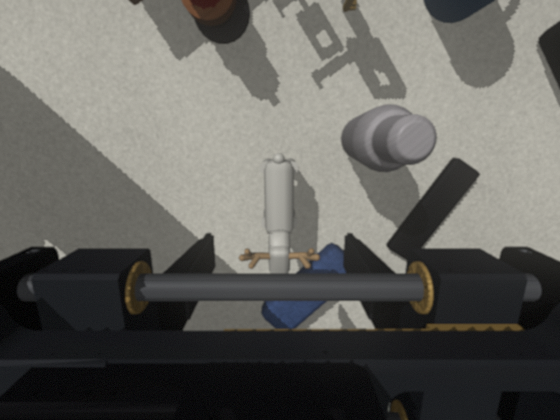

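The moose body is centred at pixel (280,195), lined up with the jaws, and its head at (280,255) points towards the case. I'll lower and grip it.

Request:
{"name": "arm_command", "arguments": {"deltas": [{"dx":-0.0015,"dy":-0.0005,"dz":-0.04,"yaw":0},{"dx":0,"dy":0,"dz":-0.04,"yaw":0},{"dx":0,"dy":0,"dz":-0.04,"yaw":0},{"dx":0,"dy":0,"dz":-0.04,"yaw":0},{"dx":0,"dy":0,"dz":-0.03,"yaw":0},{"dx":0,"dy":0,"dz":-0.017,"yaw":0},{"dx":0,"dy":0,"dz":0,"yaw":0},{"dx":0,"dy":0,"dz":0,"yaw":0}]}}

```text
t: 43.25
eef_pos: [421.5, -370.0, 69.7]
tcp_rot: [3.141, 0.0, 0.941]
ft_force: [0.5, -0.3, 0.2]
opening: 0.842
grip_force: 0.0
```

Request:
{"name": "arm_command", "arguments": {"deltas": [{"dx":0,"dy":0,"dz":0,"yaw":0},{"dx":0,"dy":0,"dz":0,"yaw":0},{"dx":0,"dy":0,"dz":0,"yaw":0},{"dx":0,"dy":0,"dz":0,"yaw":0},{"dx":0,"dy":0,"dz":0,"yaw":0},{"dx":0,"dy":0,"dz":0,"yaw":0},{"dx":0,"dy":0,"dz":0,"yaw":0},{"dx":0,"dy":0,"dz":0,"yaw":0},{"dx":0,"dy":0,"dz":0,"yaw":0},{"dx":0,"dy":0,"dz":0,"yaw":0}], "gripper": 0.025}}

```text
t: 44.25
eef_pos: [421.0, -370.7, 69.1]
tcp_rot: [3.141, 0.0, 0.94]
ft_force: [0.7, 0.6, 0.5]
opening: 0.374
grip_force: 30.0
```

Request:
{"name": "arm_command", "arguments": {"deltas": [{"dx":0,"dy":0,"dz":0.01,"yaw":0},{"dx":0,"dy":0,"dz":0.03,"yaw":0},{"dx":0,"dy":0,"dz":0.04,"yaw":0},{"dx":0,"dy":0,"dz":0.04,"yaw":0},{"dx":0,"dy":0,"dz":0.04,"yaw":0},{"dx":0,"dy":0,"dz":0.04,"yaw":0},{"dx":0,"dy":0,"dz":0.04,"yaw":0},{"dx":0,"dy":0,"dz":0,"yaw":0}]}}

```text
t: 45.05
eef_pos: [421.7, -371.2, 314.7]
tcp_rot: [3.133, 0.002, 0.94]
ft_force: [-0.0, -0.3, -3.4]
opening: 0.379
grip_force: 30.0
```

Request:
{"name": "arm_command", "arguments": {"deltas": [{"dx":0.004,"dy":0.0286,"dz":0,"yaw":7.5},{"dx":0.004,"dy":0.0286,"dz":0,"yaw":7.5},{"dx":0.004,"dy":0.0286,"dz":0,"yaw":7.5},{"dx":0.004,"dy":0.0286,"dz":0,"yaw":7.5},{"dx":0.004,"dy":0.0286,"dz":0,"yaw":7.5},{"dx":0.004,"dy":0.0286,"dz":0,"yaw":7.5},{"dx":0.004,"dy":0.0286,"dz":0,"yaw":7.5},{"dx":0.004,"dy":0.0286,"dz":0,"yaw":7.5},{"dx":0.004,"dy":0.0286,"dz":0,"yaw":7.5},{"dx":0.004,"dy":0.0286,"dz":0,"yaw":7.5},{"dx":0.004,"dy":0.0286,"dz":0,"yaw":7.5},{"dx":0.004,"dy":0.0286,"dz":0,"yaw":7.5},{"dx":0.004,"dy":0.0286,"dz":0,"yaw":7.5},{"dx":0.004,"dy":0.0286,"dz":0,"yaw":7.5},{"dx":0.004,"dy":0.0286,"dz":0,"yaw":7.5},{"dx":0.003,"dy":0.0286,"dz":0,"yaw":8.5},{"dx":0,"dy":0,"dz":0,"yaw":0},{"dx":0,"dy":0,"dz":0,"yaw":0}]}}

```text
t: 46.85
eef_pos: [483.3, 87.3, 308.4]
tcp_rot: [-3.141, -0.002, 3.051]
ft_force: [0.5, -0.6, -3.4]
opening: 0.377
grip_force: 30.0
```

Request:
{"name": "arm_command", "arguments": {"deltas": [{"dx":0,"dy":0,"dz":-0.03,"yaw":0},{"dx":0,"dy":0,"dz":-0.04,"yaw":0},{"dx":0,"dy":0,"dz":-0.04,"yaw":0},{"dx":0,"dy":0,"dz":-0.03,"yaw":0},{"dx":0,"dy":0,"dz":-0.02,"yaw":0},{"dx":0,"dy":0,"dz":-0.01,"yaw":0},{"dx":0,"dy":0,"dz":0,"yaw":0},{"dx":0,"dy":0,"dz":0,"yaw":0}]}}

```text
t: 47.65
eef_pos: [484.3, 86.7, 139.8]
tcp_rot: [3.141, 0.001, 3.051]
ft_force: [-0.2, -0.1, -2.5]
opening: 0.376
grip_force: 30.0
```

Down to 130 in small steps.

Request:
{"name": "arm_command", "arguments": {"deltas": [{"dx":0,"dy":0,"dz":-0.004,"yaw":0},{"dx":0,"dy":0,"dz":-0.003,"yaw":0},{"dx":0,"dy":0,"dz":-0.002,"yaw":0},{"dx":0,"dy":0,"dz":-0.001,"yaw":0},{"dx":0,"dy":0,"dz":-0.001,"yaw":0},{"dx":0,"dy":0,"dz":0,"yaw":0},{"dx":0,"dy":0,"dz":0,"yaw":0}]}}

```text
t: 48.35
eef_pos: [484.1, 87.2, 129.0]
tcp_rot: [3.141, 0.001, 3.052]
ft_force: [-3.8, 1.1, 9.5]
opening: 0.378
grip_force: 30.0
```

Request:
{"name": "arm_command", "arguments": {"deltas": [{"dx":0,"dy":0,"dz":0,"yaw":0},{"dx":0,"dy":0,"dz":0,"yaw":0},{"dx":0,"dy":0,"dz":0,"yaw":0},{"dx":0,"dy":0,"dz":0,"yaw":0},{"dx":0,"dy":0,"dz":0,"yaw":0},{"dx":0,"dy":0,"dz":0.02,"yaw":0},{"dx":0,"dy":0,"dz":0.04,"yaw":0},{"dx":0,"dy":0,"dz":0.04,"yaw":0},{"dx":0,"dy":0,"dz":0.04,"yaw":0},{"dx":0,"dy":0,"dz":0.04,"yaw":0},{"dx":0,"dy":0,"dz":0,"yaw":0}], "gripper": 0.08}}

```text
t: 49.45
eef_pos: [485.3, 87.1, 312.8]
tcp_rot: [3.14, 0.008, 3.052]
ft_force: [0.5, 0.4, -0.3]
opening: 0.841
grip_force: 0.0
```

Request:
{"name": "arm_command", "arguments": {"deltas": [{"dx":0.004,"dy":-0.036,"dz":0,"yaw":0},{"dx":0.004,"dy":-0.036,"dz":0,"yaw":0},{"dx":0.004,"dy":-0.036,"dz":0,"yaw":0},{"dx":0.004,"dy":-0.036,"dz":0,"yaw":0},{"dx":0.005,"dy":-0.036,"dz":0,"yaw":0},{"dx":0.005,"dy":-0.036,"dz":0,"yaw":0},{"dx":0.005,"dy":-0.036,"dz":0,"yaw":0},{"dx":0.005,"dy":-0.036,"dz":0,"yaw":0},{"dx":0.006,"dy":-0.036,"dz":0,"yaw":0},{"dx":0.006,"dy":-0.036,"dz":0,"yaw":0},{"dx":0.006,"dy":-0.036,"dz":0,"yaw":0},{"dx":0.006,"dy":-0.036,"dz":0,"yaw":0},{"dx":0.006,"dy":-0.036,"dz":0,"yaw":0},{"dx":0,"dy":0,"dz":0,"yaw":0},{"dx":0,"dy":0,"dz":0,"yaw":0}]}}

```text
t: 50.95
eef_pos: [549.6, -381.3, 306.5]
tcp_rot: [3.14, -0.002, 3.051]
ft_force: [-0.1, 0.0, 0.1]
opening: 0.843
grip_force: 0.0
```

Run:
```python
from h import *
c=read_camera("wrist"); save(c,"w9"); W=cloud(c)
d=np.hypot(W[...,0]-554,W[...,1]+384)<70
for z0,z1 in((164,180),(150,161),(90,110)):
    q=W[d&(W[...,2]>z0)&(W[...,2]<z1)]; print("shaker",len(q),stats(q) if len(q) else "",circ(q[:,:2]) if len(q)>10 else "")
q=W[d&(W[...,2]>125)&(W[...,2]<158)]; print(len(q), circ(q[:,:2],22.5) if len(q)>10 else "")
s=state(); print(s["eef_pos"],s["tcp_rot"])
t=read_camera("top"); save(t,"t9")
a=cv2.imread("pics/t9.png")[150:300,190:450]; b=cv2.imread("pics/w9.png")
cv2.imwrite("pics/z9.png",np.hstack([cv2.resize(a,(400,300)),cv2.resize(b,(400,300))]))
```

```text
shaker 1149 [[535.3, -403.6, 164.5], [551.7, -386.3, 169.1], [569.4, -369.1, 170.7]] [ 552.1 -386.3   13.7]
shaker 98 [[531.0, -407.6, 150.1], [534.0, -385.1, 156.8], [550.4, -365.8, 161.0]] [ 553.  -386.5   21.8]
shaker 399 [[518.4, -420.8, 99.2], [530.2, -381.3, 104.4], [572.9, -352.6, 109.7]] [ 553.2 -386.6   33.8]
206 [ 553.3 -386.6   22.5]
[ 549.73144147 -380.49190123  307.05263891] [ 3.14035310e+00 -1.23346293e-03  3.05148536e+00]
```

View pics/z9.png

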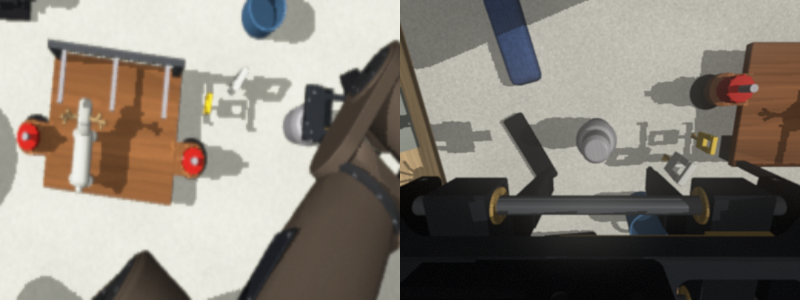

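The moose stands on the deck at (82,150) in the left panel. The shaker's axis is at (553,-386.5), so I'll grip the cap.

Request:
{"name": "arm_command", "arguments": {"deltas": [{"dx":0.0035,"dy":-0.006,"dz":0,"yaw":0},{"dx":0,"dy":0,"dz":-0.04,"yaw":0},{"dx":0,"dy":0,"dz":-0.04,"yaw":0},{"dx":0,"dy":0,"dz":-0.04,"yaw":0},{"dx":0,"dy":0,"dz":-0.03,"yaw":0},{"dx":0,"dy":0,"dz":-0.014,"yaw":0},{"dx":0,"dy":0,"dz":0,"yaw":0},{"dx":0,"dy":0,"dz":0,"yaw":0}]}}

```text
t: 51.85
eef_pos: [554.1, -387.2, 145.5]
tcp_rot: [-3.141, 0.001, 3.052]
ft_force: [0.6, -0.3, 0.2]
opening: 0.841
grip_force: 0.0
```

Request:
{"name": "arm_command", "arguments": {"deltas": [{"dx":0,"dy":0,"dz":0,"yaw":0},{"dx":0,"dy":0,"dz":0,"yaw":0},{"dx":0,"dy":0,"dz":0,"yaw":0},{"dx":0,"dy":0,"dz":0,"yaw":0},{"dx":0,"dy":0,"dz":0,"yaw":0},{"dx":0,"dy":0,"dz":0,"yaw":0},{"dx":0,"dy":0,"dz":0,"yaw":0},{"dx":0,"dy":0,"dz":0,"yaw":0},{"dx":0,"dy":0,"dz":0,"yaw":0}], "gripper": 0.035}}

```text
t: 52.75
eef_pos: [553.6, -387.0, 144.3]
tcp_rot: [-3.142, 0.0, 3.052]
ft_force: [0.6, 2.2, 3.5]
opening: 0.475
grip_force: 30.1
```

Request:
{"name": "arm_command", "arguments": {"deltas": [{"dx":0,"dy":0,"dz":0.01,"yaw":0},{"dx":0,"dy":0,"dz":0.03,"yaw":0},{"dx":0,"dy":0,"dz":0.04,"yaw":0},{"dx":0,"dy":0,"dz":0.04,"yaw":0},{"dx":0,"dy":0,"dz":0.04,"yaw":0},{"dx":0,"dy":0,"dz":0.03,"yaw":0},{"dx":0,"dy":0,"dz":0,"yaw":0}]}}

```text
t: 53.45
eef_pos: [554.0, -387.5, 338.9]
tcp_rot: [-3.137, 0.006, 3.052]
ft_force: [0.8, -0.4, -3.1]
opening: 0.474
grip_force: 29.9
```

Request:
{"name": "arm_command", "arguments": {"deltas": [{"dx":-0.01,"dy":0.025,"dz":0,"yaw":0},{"dx":-0.01,"dy":0.035,"dz":0,"yaw":0},{"dx":-0.01,"dy":0.035,"dz":0,"yaw":0},{"dx":-0.01,"dy":0.035,"dz":0,"yaw":0},{"dx":-0.01,"dy":0.035,"dz":0,"yaw":0},{"dx":-0.01,"dy":0.035,"dz":0,"yaw":0},{"dx":-0.01,"dy":0.035,"dz":0,"yaw":0},{"dx":0,"dy":0.035,"dz":0,"yaw":0},{"dx":0,"dy":0.035,"dz":0,"yaw":0},{"dx":0,"dy":0.03,"dz":0,"yaw":0},{"dx":0,"dy":0.018,"dz":0,"yaw":0},{"dx":0,"dy":0,"dz":0,"yaw":0},{"dx":0,"dy":0,"dz":0,"yaw":0}]}}

```text
t: 54.75
eef_pos: [483.2, -34.0, 333.3]
tcp_rot: [-3.142, -0.001, 3.053]
ft_force: [-0.5, -1.0, -3.4]
opening: 0.48
grip_force: 29.9
```

Request:
{"name": "arm_command", "arguments": {"deltas": [{"dx":0,"dy":0,"dz":-0.03,"yaw":0},{"dx":0,"dy":0,"dz":-0.03,"yaw":0},{"dx":0,"dy":0,"dz":-0.03,"yaw":0},{"dx":0,"dy":0,"dz":-0.02,"yaw":0},{"dx":0,"dy":0,"dz":-0.01,"yaw":0},{"dx":0,"dy":0,"dz":0,"yaw":0},{"dx":0,"dy":0,"dz":0,"yaw":0}]}}

```text
t: 55.45
eef_pos: [483.8, -34.5, 214.7]
tcp_rot: [-3.142, 0.001, 3.051]
ft_force: [-0.0, 0.7, -2.7]
opening: 0.475
grip_force: 29.9
```

Request:
{"name": "arm_command", "arguments": {"deltas": [{"dx":0,"dy":0,"dz":-0.004,"yaw":0},{"dx":0,"dy":0,"dz":-0.003,"yaw":0},{"dx":0,"dy":0,"dz":-0.002,"yaw":0},{"dx":0,"dy":0,"dz":-0.001,"yaw":0},{"dx":0,"dy":0,"dz":0,"yaw":0},{"dx":0,"dy":0,"dz":0,"yaw":0}]}}

```text
t: 56.05
eef_pos: [483.5, -34.0, 204.3]
tcp_rot: [3.142, 0.0, 3.052]
ft_force: [0.3, 1.2, -0.1]
opening: 0.475
grip_force: 30.0
```

Request:
{"name": "arm_command", "arguments": {"deltas": [{"dx":0,"dy":0,"dz":0,"yaw":0},{"dx":0,"dy":0,"dz":0,"yaw":0},{"dx":0,"dy":0,"dz":0,"yaw":0},{"dx":0,"dy":0,"dz":0,"yaw":0},{"dx":0,"dy":0,"dz":0,"yaw":0},{"dx":0,"dy":0,"dz":0.02,"yaw":0},{"dx":0,"dy":0,"dz":0.04,"yaw":0},{"dx":0,"dy":0,"dz":0.04,"yaw":0},{"dx":-0.02,"dy":-0.03,"dz":0.02,"yaw":0},{"dx":-0.02,"dy":-0.04,"dz":0,"yaw":0},{"dx":0,"dy":-0.04,"dz":0,"yaw":0},{"dx":0,"dy":-0.04,"dz":0,"yaw":0},{"dx":0,"dy":-0.04,"dz":0,"yaw":0},{"dx":0,"dy":-0.04,"dz":0,"yaw":0},{"dx":0,"dy":0,"dz":0,"yaw":0}], "gripper": 0.08}}

```text
t: 57.55
eef_pos: [443.2, -267.7, 323.5]
tcp_rot: [-3.141, -0.0, 3.048]
ft_force: [-0.2, -0.1, 0.2]
opening: 0.84
grip_force: 0.0
```

Run:
```python
from h import *
c=read_camera("top"); save(c,"t10"); s=read_camera("scene"); save(s,"s10"); print(bowl(c,(486,396)))
W=cloud(c)
h=cv2.cvtColor(c["color"],cv2.COLOR_RGB2HSV)
near=np.hypot(W[...,0]-486,W[...,1]-396)<130
for n,m in(("y",(h[...,0]>20)&(h[...,0]<34)&(h[...,1]>160)&(h[...,2]>80)),("r",msk(c,"red"))):
    m=m&near; print(n,m.sum(),stats(W[m]) if m.any() else "")
q=W[(np.hypot(W[...,0]-484,W[...,1]+34)<45)&(W[...,2]>215)]; print("shaker top",stats(q))
q=W[(np.hypot(W[...,0]-484,W[...,1]-87)<60)&(W[...,2]>125)&(W[...,2]<190)]; print("moose",stats(q))
a=cv2.imread("pics/t10.png")[150:270,90:350]; b=cv2.imread("pics/s10.png")[140:300,160:480]
cv2.imwrite("pics/z10.png",np.vstack([cv2.resize(a,(600,277)),cv2.resize(b,(600,300))]))
```

```text
(array([483.6, 393.8, 104.1]), np.int64(528))
y 276 [[468.9, 364.1, 7.9], [511.3, 386.8, 18.5], [559.6, 419.7, 23.9]]
r 232 [[520.2, 399.8, 28.2], [548.6, 422.1, 43.8], [587.3, 441.0, 62.4]]
shaker top [[465.7, -52.4, 220.4], [483.8, -34.5, 228.6], [503.5, -15.3, 232.8]]
moose [[444.7, 68.0, 134.3], [491.7, 85.2, 145.3], [540.6, 103.0, 162.3]]
```

View pics/z10.png

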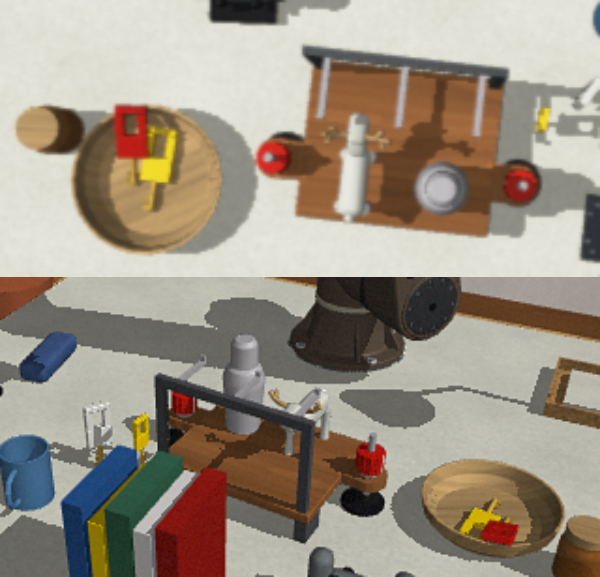

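The keys are in the bowl at (145,150), and the moose (355,170) and shaker (440,187) stand upright on the deck. Both feet are at touching height and the robot is clear, so I'm handing in.

```bash
python3 -c "
from cell import *
print(job_done())"
```

```text
the job is handed in; nothing more can be done
None
```

I've handed the job in, but `job_done()` returned no verdict: the red and yellow keys are in the bowl (no blue key was on the hooks), both feet look just in contact with their pads going by spindle height and a rise in turning torque, and the moose and shaker stand upright on the deck.

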